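# Feed a pipe end cap through the wash-up flap

## Task

With the fingertips, slide the low round steel end cap along the feed shelf and on through the hanging flap, pushing the flap open, until the cap drops into the catch tray behind it; then draw the fingers back out so that the flap swings shut. Push the cap steadily: do not lift it or knock it through. Leave the upright steel tube on the shelf and the things on the counter where they are.

Things in the scene. Friction and masses are not known exactly. Their poses are not given: they have to be found in the camera images.
- hatch: Fixed metal hatch with a wooden feed shelf. Origin on the counter below the middle of the closed flap; x points inward through the flap (away from the robot, yawed up to 0.3 rad), y left, z up. In mm in its frame: shelf level, top z = 85, x -200 to 0, y -170 to 170, front edge open, 8 mm high lips on both side edges; at x = 0, 40 mm high wings on both sides of the opening.
- mouth (a point): Point on the shelf's top straight below the closed flap, middle of the opening (hatch x = 0, y = 0, z = 85 mm). Opening 150 mm wide between two 6 mm cheeks (hatch x -5 to 15, 275 mm tall); above it only the flap's hinge rod, 10 mm thick, at z = 260. Hand tilted forward, fingers can follow the cap in under the flap while the hand stays before the rod.
- tray (a point): Middle of the catch tray's floor (hatch x = 122, y = 0, z = 12 mm). Behind the flap the shelf goes on as a 150 mm wide ledge to hatch x = 35, then drops 73 mm into this open-topped tray (sides 90 mm tall, far wall at x = 209). A round part tips off the ledge once its centre is beyond x = 35 mm.
- flap (a joint): Flap angle, rad: 0 hanging shut, grows as it is pushed inward (hatch +x), stop at 1.3; cannot swing outward. Grey panel 136 mm wide, 4 mm thick, 200 g, hinged on its top edge (hatch z = 260 mm), lower edge 8 mm above the shelf. Only its weight closes it, in about a second; under 2 N at its lower edge opens it. It rests on whatever is under it.
- flap_edge (a point): Middle of the flap's lower edge, 167 mm below the hinge axis.
- cap: The low round plain steel end cap to be fed: loose, 60 mm diameter, 34 mm high (straight side to 28 mm, then a chamfer), about 250 g. Origin: centre of its underside, z up. It lies flat on the feed shelf, left or right, 95 to 115 mm off the middle line, its centre 80 to 120 mm in front of the flap.
- cap_center (a point): Centre of the cap, 17 mm above its underside.
- spool: Upright steel tube with small flanges on the other side of the feed shelf: loose, 44 mm diameter over the flanges, 50 mm tall, about 150 g. Origin: centre of its underside. To be left standing.
- bottle: Brown glass bottle on the counter to the right, 62 mm diameter, 210 mm tall, loose. Origin: centre of its underside. Leave alone.
- wrench: Steel wrench lying on the counter to the left, loose, about 180 mm long. Origin near its middle. Leave alone.
There are look-alikes about, which are no part of the job. What is shaped like the cap but blue, red or yellow is not meant.

How it is judged:
By the outcome, as a careful person would: the job done as asked, in the order asked, and still so for the second after the job is handed in, with the robot touching nothing.
It also fails if it takes over 51 s, if anything falls off the work surface, if the arm or the gripper's body presses on something with over 40 N, if the wrist force passes 120 N, or if a joint passes its speed limit or range.

## Robot

A 6-joint arm with a two-finger parallel gripper is mounted at the origin on the work surface. World frame = base frame: x ahead of the robot, y to its left, z up, the work surface at z = 0. Lengths are in m, angles in rad, forces in N, time in s.
With the tool pointing down it reaches from about 0.4 to 0.825 m from the base axis. Payload 7 kg.
Tool frame: the origin (TCP) lies between the finger pads; the fingertips stand 17 mm ahead of it and the grasp point (between the pads) lies 2 mm behind it; x points along the fingers, z is the direction in which the jaws open and shut, and the axes are right-handed (so a half turn about x gives the same grasp; the last joint's range is limited). The gripper opens to 88 mm and grips with 3 to 60 N. Pads are 19 mm wide; open, the fingers measure 130 mm over their backs; the gripper's body (78 mm by 193 mm) begins 47 mm behind the grasp point.
Start: joints at [1.524, 0.359, 0.012, 0, -1.224, -0.288], TCP at [0.222, 0.637, 0.244] pointing down, gripper open.
Joint ranges: [-3.07, 3.07], [-1.43, 2.12], [-1.02, 1.25], [-3.03, 1.67], [-3.05, -0], [-3.03, 3.03]. Speed limits (rad/s): [2.39, 2.39, 3.01, 3.14, 3.14, 3.14].

## Interface

Orientations are given as [roll, pitch, yaw] about the fixed x, y, z axes, in that order (R = Rz(yaw) Ry(pitch) Rx(roll)).
In Python, from station import * gives the robot as it stands.
- The arm moves only by the tool step_arm, never from a script. Its argument "deltas" is a list of rows, each a list of 5 numbers: the shift along the tool's x, y, z in cm, then the turn about the tool's x in degrees, then the closure, from 0 (fully open) to 1 (shut). In form: [[dx, dy, dz, roll, fingers], ...]. A call has exactly 10 rows; each row is the pose to reach, as a shift and turn from the pose commanded when the call began, along the tool's axes at that moment; what a row does not reach only later rows make up. A row lasts 1/12 s, in which the tool goes at most 41.7 mm and 7.16 degrees, less where a joint would pass 70% of its speed; a pose out of reach is approached as far as the arm can. A call with a gripper value outside its range is refused whole. The fingers move at their own pace and stop on an object; "squeeze" is the grip in N (left out, the last holds). Time passes only in rows, so rows that repeat a pose let the fingers close, or fill a call up. It gives the time, the measured TCP pose, the force and the opening at its end, in the units of the state.
- get_state(): the state, without advancing time (a new reading comes with each control period).
- grab_frame(name): name is "side" or "top" or "wrist"; returns a dict with "pixels" (384x512x3 uint8, red, green, blue), "range_z" (384x512 float32, m along the optical axis (not along the pixel's ray), 0 where there is no reading), "fx", "fy", "cx", "cy" (pixels), "view" (4x4, takes a point from world to camera coordinates); the wrist camera has in their place "hand_eye" (4x4, takes a point from camera to tool coordinates, whose origin is the TCP and whose axes are the tool frame's). Camera axes: x right, y down, z forward; pixel columns grow to the right and rows downward; lengths in m; the calibration is good to about 2 mm. A picture is of the moment at which its call begins: read the wrist's pose just before it.
- job_done(): hands the job in, once; it reports no verdict.
Trained networks look in the newest picture that a camera, given by its name, has taken for a name from the list of things; names that differ only in an ending like _2 or _b are one class to them, and where a whole thing is asked for, a point or a joint stands for the part that bears it (a point fixed in the world has none). Each returns a list of dicts, best first, with "conf" (0 to 1); they miss things now and then, are a little off and sometimes report something else, mostly with a low value. They report only what shows in the picture. A call takes as long as a camera call. They do not tell look-alikes from the thing itself.
- boxes_of(thing, camera): "extent" ([left, top, right, bottom] in pixels, round what is visible of it).
- masks_of(thing, camera): "mask" (384x512 bool, what is visible of it) and "extent" ([left, top, right, bottom] in pixels, round what is visible of it).
The state is a dict: "t": time; "q": joint angles; "qd": joint speeds; "joint_efforts": joint torques, N m; "eef_pos": TCP position; "ee_rot": TCP orientation; "force": force on the tool from outside, world axes, zero at the start; "moment": the same for the moment, N m; "width": finger opening in m.
Only numpy, scipy, OpenCV 4.12 (cv2) and the standard library are available. Lean on these libraries where they do the work, as an engineer would, in place of code of your own. Each camera call takes 0.05 s, during which the arm holds its last target.

## Working session

There is one attempt and no reset: what is moved stays moved. The work goes in short steps, Python scripts to look and compute and a tool call to move; the robot and the scene stay as the last step left them, time stands still between calls to the robot, and variables do not carry over. Pictures are saved under pics/ and viewed, and the job is handed in when it is done.

Besides the shell and the picture viewer there is one more tool, called after ">>>" as a command line: name --pt "numbers of a row" for each row, then --argument value for the rest. step_arm: Moves the arm, as the interface text tells. Its arguments: {"type":"object","properties":{"deltas":{"type":"array"},"squeeze":{"type":"number"}},"required":["deltas"]}

```bash
ls; mkdir -p pics
python3 - <<'E'
from station import *
import cv2,numpy as np
s=get_state(); print({k:np.round(v,3).tolist() for k,v in s.items()})
for n in ("side","top"):
    f=grab_frame(n); cv2.imwrite(f"pics/{n}0.png",f["pixels"][...,::-1]); print(n,f["fx"],f["cx"],np.round(f["view"],3).tolist())
    for th in ("cap","spool","flap","hatch"):
        print(th,[(np.round(b["extent"]).tolist(),round(b["conf"],2)) for b in boxes_of(th,n)])
E
```

```text
pics
{'t': 0.0, 'q': [1.524, 0.359, 0.011, -0.0, -1.224, -0.288], 'qd': [-0.0, -0.002, 0.0, 0.001, 0.0, 0.0], 'joint_efforts': [0.001, -58.273, 29.305, 6.997, 0.007, -0.0], 'eef_pos': [0.222, 0.637, 0.243], 'ee_rot': [0.082, 1.569, -1.824], 'force': [0.237, 0.66, -1.112], 'moment': [-0.001, -0.051, 0.022], 'width': 0.088}
side 353.705340862169 260.45377812218527 [[0.713, -0.701, -0.015, -0.403], [-0.406, -0.395, -0.824, 0.39], [0.572, 0.594, -0.566, 0.65], [0.0, 0.0, 0.0, 1.0]]
cap [([285.0, 324.0, 316.0, 359.0], 0.88), ([319.0, 286.0, 347.0, 315.0], 0.87), ([223.0, 301.0, 252.0, 329.0], 0.78), ([271.0, 238.0, 298.0, 262.0], 0.72), ([334.0, 240.0, 356.0, 262.0], 0.69), ([214.0, 196.0, 234.0, 219.0], 0.64)]
spool [([214.0, 197.0, 233.0, 221.0], 0.81), ([173.0, 143.0, 334.0, 309.0], 0.73)]
flap [([249.0, 153.0, 298.0, 223.0], 0.89)]
hatch [([174.0, 144.0, 337.0, 310.0], 0.94), ([374.0, 274.0, 418.0, 360.0], 0.73)]
top 379.594689970644 257.6229242546452 [[-0.024, -1.0, -0.017, 0.026], [-0.991, 0.026, -0.131, 0.607], [0.131, 0.014, -0.991, 1.138], [0.0, 0.0, 0.0, 1.0]]
cap [([336.0, 237.0, 358.0, 256.0], 0.78), ([286.0, 200.0, 309.0, 216.0], 0.7), ([304.0, 145.0, 324.0, 163.0], 0.6), ([331.0, 194.0, 349.0, 216.0], 0.56), ([294.0, 254.0, 310.0, 277.0], 0.55)]
spool [([219.0, 207.0, 230.0, 222.0], 0.72)]
flap [([231.0, 166.0, 284.0, 185.0], 0.56)]
hatch [([199.0, 109.0, 326.0, 260.0], 0.97)]
```

View pics/side0.png

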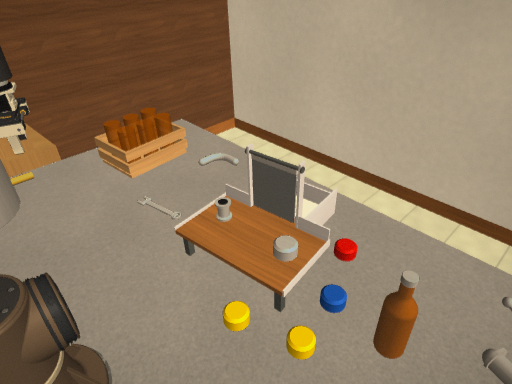

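View pics/top0.png

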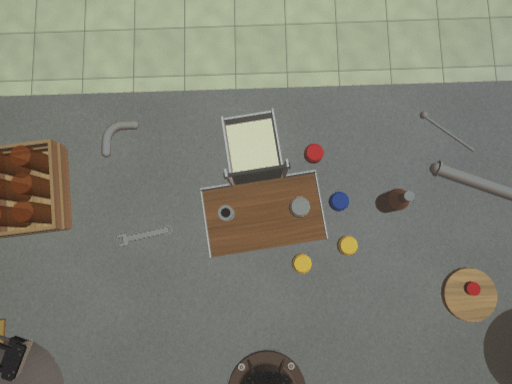

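The grey cap is at side (286,248) and top (300,207), right-hand on the shelf. The spool is at side (224,209) and top (227,213). The look-alikes, all coloured and on the counter, are blue at top (340,201), yellow at (348,245) and (303,263), and red at (314,153). Only the grey one on the shelf fits, so I'll check it in a crop and measure.

```bash
cat > h.py <<'E'
from station import *
import cv2,numpy as np
def cloud(f):
    z=f["range_z"].astype(float); v,u=np.mgrid[:384,:512]
    p=np.stack([(u-f["cx"])/f["fx"]*z,(v-f["cy"])/f["fy"]*z,z],-1)
    if "view" in f: T=np.linalg.inv(f["view"])
    P=p@T[:3,:3].T+T[:3,3]; P[z<=0]=np.nan
    return P
E
python3 - <<'E'
from h import *
from scipy.spatial.transform import Rotation as R
for n in ("top","side"):
    f=grab_frame(n); P=cloud(f); im=f["pixels"]
    box=(180,90,350,280) if n=="top" else (160,130,370,370)
    c=im[box[1]:box[3],box[0]:box[2],::-1]; cv2.imwrite(f"pics/{n}1.png",cv2.resize(c,None,fx=3 if n=="top" else 2.4,fy=3 if n=="top" else 2.4,interpolation=cv2.INTER_CUBIC))
    hsv=cv2.cvtColor(im,cv2.COLOR_RGB2HSV)
    m=(abs(P[...,2]-.085)<.008)&(P[...,0]>.3)&(P[...,0]<.9)&(abs(P[...,1])<.35)&(hsv[...,1]>90)
    k,l,st,_=cv2.connectedComponentsWithStats(m.astype(np.uint8)); i=1+np.argmax(st[1:,4]); m=l==i
    q=P[m]; print(n,m.sum(),"z",np.median(q[:,2]))
    r=cv2.minAreaRect((q[:,:2]*1000).astype(np.float32)); print("rect",r,np.round(cv2.boxPoints(r)).tolist())
    for th in ("cap","spool","flap"):
        for d in masks_of(th,n)[:6]:
            q=P[d["mask"]]; q=q[~np.isnan(q[:,0])]
            top=q[q[:,2]>np.percentile(q[:,2],90)-.006]
            rgb=im[d["mask"]].mean(0)
            (cc,rr)=cv2.minEnclosingCircle((top[:,:2]*1000).astype(np.float32))
            print(th,round(d["conf"],2),np.round(d["extent"]).tolist(),"med",np.round(np.median(q,0),3),"ztop",np.round(np.percentile(q[:,2],[5,95]),3),"circ",np.round(cc),round(rr,1),rgb.round())
E
```

```text
top 6946 z 0.08526982154312635
rect ((531.6754150390625, -4.5191802978515625), (206.63088989257812, 339.418701171875), 7.652996063232422) [[407.0, 150.0], [452.0, -186.0], [657.0, -159.0], [611.0, 177.0]]
cap 0.69 [338.0, 236.0, 356.0, 255.0] med [ 0.429 -0.257  0.034] ztop [0.025 0.038] circ [ 428. -259.] 28.7 [174. 152.  78.]
cap 0.65 [303.0, 144.0, 323.0, 165.0] med [ 0.717 -0.169  0.033] ztop [0.008 0.038] circ [ 720. -168.] 29.3 [149.  62.  59.]
cap 0.61 [290.0, 198.0, 309.0, 216.0] med [ 0.541 -0.108  0.118] ztop [0.111 0.122] circ [ 543. -109.] 28.5 [128. 127. 122.]
cap 0.61 [294.0, 251.0, 309.0, 273.0] med [ 0.377 -0.117  0.033] ztop [0.028 0.037] circ [ 376. -117.] 29.2 [179. 156.  79.]
cap 0.51 [328.0, 190.0, 349.0, 212.0] med [ 0.564 -0.24   0.033] ztop [0.022 0.037] circ [ 564. -241.] 28.5 [ 60.  78. 123.]
spool 0.75 [219.0, 207.0, 232.0, 223.0] med [0.528 0.101 0.135] ztop [0.092 0.138] circ [529. 102.] 20.8 [102. 102.  97.]
flap 0.8 [228.0, 164.0, 285.0, 184.0] med [0.623 0.008 0.21 ] ztop [0.107 0.267] circ [624.   8.] 71.8 [70. 68. 62.]
side 6512 z 0.08438541208264244
[... 218 characters left out ...]
.704 -0.176  0.031] ztop [0.004 0.035] circ [ 716. -171.] 27.8 [186.  17.   7.]
cap 0.63 [321.0, 286.0, 347.0, 315.0] med [ 0.552 -0.248  0.032] ztop [0.006 0.035] circ [ 561. -243.] 29.3 [ 28.  74. 141.]
cap 0.6 [222.0, 302.0, 249.0, 326.0] med [ 0.367 -0.127  0.032] ztop [0.009 0.035] circ [ 373. -120.] 29.0 [226. 186.   0.]
cap 0.57 [272.0, 237.0, 300.0, 263.0] med [ 0.53  -0.119  0.116] ztop [0.087 0.12 ] circ [ 541. -110.] 29.2 [160. 148. 129.]
cap 0.56 [288.0, 327.0, 314.0, 362.0] med [ 0.417 -0.267  0.032] ztop [0.005 0.035] circ [ 425. -261.] 29.2 [216. 176.   3.]
spool 0.83 [211.0, 194.0, 232.0, 220.0] med [0.522 0.094 0.117] ztop [0.086 0.136] circ [528. 101.] 22.8 [142. 130. 111.]
```

View pics/top1.png

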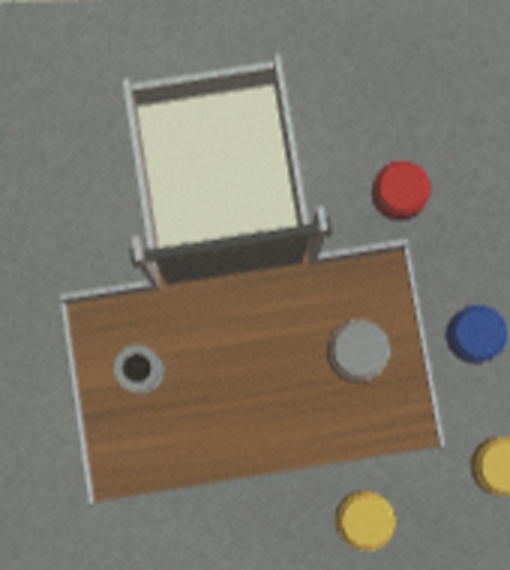

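View pics/side1.png

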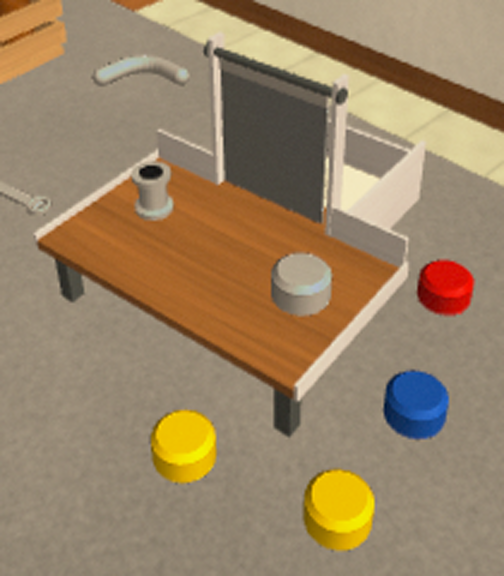

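Run:
```python
from h import *
# hatch yaw: direction hatch x
for n in ("top","side"):
    f=grab_frame(n); P=cloud(f)
    # flap panel points
    for d in masks_of("flap",n)[:1]:
        q=P[cv2.erode(d["mask"].astype(np.uint8),np.ones((3,3)))>0]; q=q[~np.isnan(q[:,0])]
        q=q[(q[:,2]>.12)&(q[:,2]<.245)]
        for it in range(4):
            c=np.median(q,0); u,s,v=np.linalg.svd(q-q.mean(0),full_matrices=False); r=(q-q.mean(0))@v[2]; m=abs(r)<.004; q=q[m] if m.sum()>50 else q
        print(n,len(q),"c",q.mean(0).round(4),"nrm",v[2].round(3),"yaw",np.arctan2(v[2][1],v[2][0]))
        lat=q@np.array([-np.sin(.135),np.cos(.135),0]); print("lat",np.percentile(lat,[1,99]))
    # edge fits for the shelf: at fine resolution, project points onto rotated axes
    for yaw in (.12,.135,.15):
        hx=np.array([np.cos(yaw),np.sin(yaw)]);hy=np.array([-hx[1],hx[0]])
        m=(abs(P[...,2]-.085)<.004)&(P[...,0]>.3)&(P[...,0]<.8)&(abs(P[...,1])<.3)
        q=P[m][:,:2]; a=q@hx;b=q@hy
        # front edge: min a per b bin
        bs=np.arange(-.15,.16,.02); fr=[np.percentile(a[abs(b-t)<.01],1) for t in bs]
        print(n,yaw,"front slope",np.polyfit(bs,fr,1).round(4),"b",np.percentile(b,[.5,99.5]).round(4))
```

```text
top 333 c [0.623  0.0084 0.1834] nrm [-0.991 -0.133 -0.002] yaw -3.008188048165731
lat [-0.13873789 -0.01279293]Traceback (most recent call last):
  File "<stdin>", line 19, in <module>
    return _quantile_unchecked(
        a, q, axis, out, overwrite_input, method, keepdims, weights)
    return _ureduce(a,
                    func=_quantile_ureduce_func,
    ...<5 lines>...
                    overwrite_input=overwrite_input,
                    method=method)
    r = func(a, **kwargs)
    result = _quantile(arr,
                       quantiles=q,
    ...<2 lines>...
                       out=out,
                       weights=wgt)
    slices_having_nans = np.isnan(arr[-1, ...])
                                  ~~~^^^^^^^^^
IndexError: index -1 is out of bounds for axis 0 with size 0
```

The crop confirms it: the steel cap is on the shelf's right side (top1 at (358,350)) and the spool stands on the left at (139,368). Next I'll check the tool axes and what the wrist camera shows, because these moves have no tilt command.

Run:
```python
from h import *
from scipy.spatial.transform import Rotation as R
s=get_state(); M=R.from_euler('xyz',s["ee_rot"]).as_matrix(); print(M.round(3), s["t"])
f=grab_frame("wrist"); print(f["fx"],np.round(f["hand_eye"],3).tolist())
cv2.imwrite("pics/w0.png",f["pixels"][...,::-1])
```

```text
[[ 0.     0.944 -0.329]
 [ 0.    -0.329 -0.944]
 [-1.    -0.    -0.   ]] 1.0
279.3852087491653 [[0.0, -0.285, 0.959, -0.141], [-0.0, -0.959, -0.285, 0.078], [1.0, -0.0, -0.0, -0.001], [0.0, 0.0, 0.0, 1.0]]
```

View pics/w0.png

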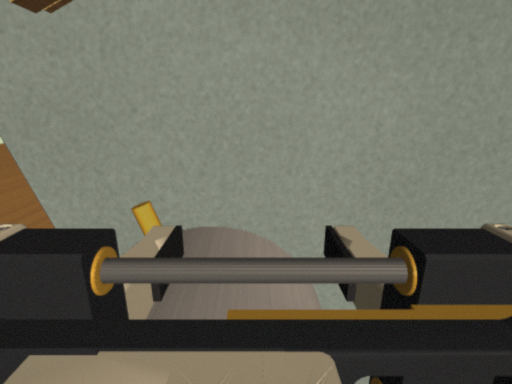

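The body's long side lies along the jaw axis, so the forward push will need a tilted hand. I'll swing round to the front of the shelf first.

>>> step_arm --pt "-0.8 2.3 3.0 3 0" --pt "-1.6 4.6 6.0 6 0" --pt "-2.4 6.9 9.0 9 0" --pt "-3.2 9.2 12.0 12 0" --pt "-4.0 11.5 15.0 15 0" --pt "-4.8 13.8 18.0 18 0" --pt "-5.6 16.1 21.0 21 0" --pt "-6.4 18.4 24.0 24 0" --pt "-7.2 20.7 27.0 27 0" --pt "-8.0 23.0 30.0 30 0"

```text
t: 1.88
eef_pos: [0.3405, 0.2767, 0.3243]
ee_rot: [-2.773, 1.57, 1.079]
force: [0.5, 0.6, 0.4]
width: 0.0876
```

>>> step_arm --pt "-0.3 3.5 1.45 3.3 0" --pt "-0.6 7.0 2.9 6.6 0" --pt "-0.9 10.5 4.3 10 0" --pt "-1.2 14.0 5.8 13.2 0" --pt "-1.5 17.5 7.2 16.5 0" --pt "-1.8 21.0 8.7 19.8 0" --pt "-2.1 24.5 10.1 23 0" --pt "-2.4 28.0 11.6 26.4 0" --pt "-2.6 31.5 13.0 29.7 0" --pt "-2.6 34.8 14.4 33 0"

```text
t: 2.72
eef_pos: [0.4593, -0.0811, 0.3505]
ee_rot: [3.106, 1.569, 0.098]
force: [1.0, 1.3, 0.8]
width: 0.0877
```

Run:
```python
from h import *
from scipy.spatial.transform import Rotation as R
s=get_state(); M=R.from_euler('xyz',s["ee_rot"]).as_matrix(); print(M.round(3), s["t"],s["eef_pos"],np.round(s["q"],3))
f=grab_frame("side"); P=cloud(f)
cv2.imwrite("pics/s2.png",f["pixels"][...,::-1])
```

```text
[[ 0.002  0.133 -0.991]
 [ 0.    -0.991 -0.133]
 [-1.     0.    -0.002]] 2.7167 [ 0.45932724 -0.08109194  0.35047312] [ 0.249 -0.051 -0.242  0.    -1.378 -0.116]
```

View pics/s2.png

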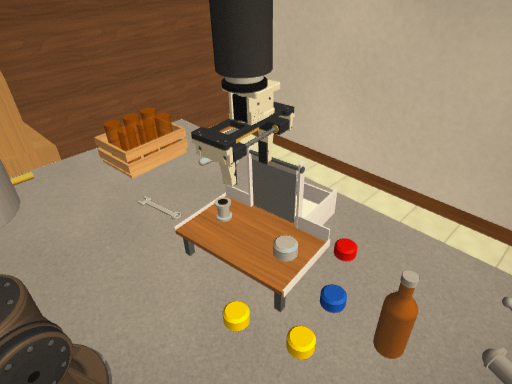

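The camera shows the hand pointing down at side (245,140), above the left part of the shelf, clear of everything. The move tool has no tilt, so I'll check at height whether reaching past the limit tilts the hand.

>>> step_arm --pt "-2 0 -3 0 0" --pt "-4 0 -6 0 0" --pt "-6 0 -9.5 0 0" --pt "-8 0 -13 0 0" --pt "-10 0 -16.5 0 0" --pt "-10 0 -20.5 0 0" --pt "-10 0 -24.5 0 0" --pt "-10 0 -28.5 0 0" --pt "-10 0 -32.5 0 0" --pt "-10 0 -36 0 0"

```text
t: 3.6
eef_pos: [0.8174, -0.0295, 0.4488]
ee_rot: [-0.081, 1.57, -3.086]
force: [1.6, 0.0, 1.0]
width: 0.0874
```

>>> step_arm --pt "0 0 -3 0 0" --pt "0 0 -6 0 0" --pt "0 0 -9 0 0" --pt "0 0 -12 0 0" --pt "0 0 -15 0 0" --pt "0 0 -18 0 0" --pt "0 0 -20 0 0" --pt "0 0 -20 0 0" --pt "0 0 -20 0 0" --pt "0 0 -20 0 0"

```text
t: 4.43
eef_pos: [0.9246, -0.0031, 0.3991]
ee_rot: [2.904, 1.532, -0.101]
force: [0.1, 1.4, 0.3]
width: 0.0879
```

Run:
```python
from h import *
from scipy.spatial.transform import Rotation as R
s=get_state(); M=R.from_euler('xyz',s["ee_rot"]).as_matrix(); print(M.round(3), s["t"],s["eef_pos"],np.round(s["q"],3))
```

```text
[[ 0.039  0.136 -0.99 ]
 [-0.004 -0.991 -0.136]
 [-0.999  0.009 -0.038]] 4.4333 [ 0.92462102 -0.00314455  0.39913523] [ 0.21   0.872  1.251  0.013 -1.913 -0.069]
```

>>> step_arm --pt "0 0 2 0 0" --pt "0 0 4 0 0" --pt "0 0 6 0 0" --pt "0 0 8 0 0" --pt "0 0 10 0 0" --pt "0 0 10 0 0" --pt "0 0 10 0 0" --pt "0 0 10 0 0" --pt "0 0 10 0 0" --pt "0 0 10 0 0"

```text
t: 5.27
eef_pos: [0.8265, -0.0165, 0.3933]
ee_rot: [2.888, 1.534, -0.118]
force: [1.0, 0.1, -0.4]
width: 0.0874
```

Run:
```python
from h import *
from scipy.spatial.transform import Rotation as R
s=get_state(); M=R.from_euler('xyz',s["ee_rot"]).as_matrix(); print(M.round(3), s["t"],s["eef_pos"],np.round(s["q"],3))
```

```text
[[ 0.036  0.136 -0.99 ]
 [-0.004 -0.991 -0.136]
 [-0.999  0.009 -0.035]] 5.2667 [ 0.82651809 -0.01654685  0.39326599] [ 0.22   0.581  0.688  0.012 -1.644 -0.082]
```

The tilt persists, so the commanded pose is whatever the arm actually reached. That means I can build up tilt by over-reaching. The sideways push comes first, with the hand nearly vertical and the fingers part open as a cradle.

>>> step_arm --pt "0 1.2 3.7 0 0.61" --pt "0 2.5 7.4 0 0.61" --pt "0 3.8 11.1 0 0.61" --pt "0 5.0 14.9 0 0.61" --pt "0 6.2 18.6 0 0.61" --pt "0 7.5 22.4 0 0.61" --pt "0 8.7 26.1 0 0.61" --pt "0 10 29.9 0 0.61" --pt "3 10 29.9 0 0.61" --pt "6 10 29.9 0 0.61"

```text
t: 6.1
eef_pos: [0.5456, -0.1579, 0.3267]
ee_rot: [2.906, 1.527, -0.101]
force: [0.8, 0.2, -1.4]
width: 0.0347
```

```bash
cat >> h.py <<'E'
from scipy.spatial.transform import Rotation as R
H0=np.array([.626,.0085]); yaw=.135
HX=np.array([np.cos(yaw),np.sin(yaw),0]);HY=np.array([-HX[1],HX[0],0])
def st():
    s=get_state(); M=R.from_euler('xyz',s["ee_rot"]).as_matrix(); p=np.array(s["eef_pos"])
    d=p-np.array([*H0,0]); tip=d+.017*M[:,0]
    print("t",round(s["t"],2),"pos",p.round(4),"hatch TCP mm",(1000*np.array([d@HX,d@HY,d[2]])).round(1),"tip",(1000*np.array([tip@HX,tip@HY,tip[2]])).round(1),"w",round(s["width"],4),"F",np.round(s["force"],1))
    print("q",np.round(s["q"],3)); print("axes x",M[:,0].round(3),"y",M[:,1].round(3),"z",M[:,2].round(3), "pitchfwd deg",np.degrees(np.arcsin(M[:,0]@HX)).round(1),"side",np.degrees(np.arcsin(M[:,0]@HY)).round(1))
    return p,M
def need(hatch_mm,p,M):
    h=np.array(hatch_mm)/1000; w=np.array([*H0,0])+h[0]*HX+h[1]*HY+np.array([0,0,h[2]])
    print("to",hatch_mm,"tool cm",(100*M.T@(w-p)).round(2))
E
python3 - <<'E'
from h import *
p,M=st(); need([-104,-152,113],p,M)
E
```

```text
t 6.1 pos [ 0.5456 -0.1579  0.3267] hatch TCP mm [-102.1 -154.   326.7] tip [-101.4 -154.2  309.8] w 0.0347 F [ 0.8  0.2 -1.4]
q [ 0.068  0.112 -0.129  0.008 -1.287  0.065]
axes x [ 0.044 -0.004 -0.999] y [ 0.134 -0.991  0.01 ] z [-0.99  -0.135 -0.043] pitchfwd deg 2.4 side -0.6
to [-104, -152, 113] tool cm [21.34 -0.42  1.1 ]
```

>>> step_arm --pt "3 -0.1 0.2 0 0.61" --pt "6 -0.2 0.4 0 0.61" --pt "9 -0.3 0.6 0 0.61" --pt "12 -0.3 0.8 0 0.61" --pt "15 -0.3 1 0 0.61" --pt "17 -0.3 1.1 0 0.61" --pt "19 -0.3 1.1 0 0.61" --pt "20 -0.3 1.1 0 0.61" --pt "20.8 -0.3 1.1 0 0.61" --pt "21.2 -0.3 1.1 0 0.61"

```text
t: 6.93
eef_pos: [0.5424, -0.1562, 0.1112]
ee_rot: [2.882, 1.535, -0.123]
force: [-0.2, 0.6, 0.7]
width: 0.0341
```

Run:
```python
from h import *
p,M=st(); need([-138,-34,113],p,M)
f=grab_frame("side"); c=f["pixels"][130:370,160:420,::-1]; cv2.imwrite("pics/s3.png",cv2.resize(c,None,fx=2.4,fy=2.4,interpolation=cv2.INTER_CUBIC))
```

```text
t 6.93 pos [ 0.5424 -0.1562  0.1112] hatch TCP mm [-105.  -152.   111.2] tip [-104.4 -152.1   94.2] w 0.0341 F [-0.2  0.6  0.7]
q [ 0.071  0.282 -0.438  0.01  -0.815  0.059]
axes x [ 0.036 -0.004 -0.999] y [ 0.136 -0.991  0.009] z [-0.99  -0.136 -0.035] pitchfwd deg 2.0 side -0.5
to [-138, -34, 113] tool cm [ -0.41 -11.8    3.27]
```

View pics/s3.png

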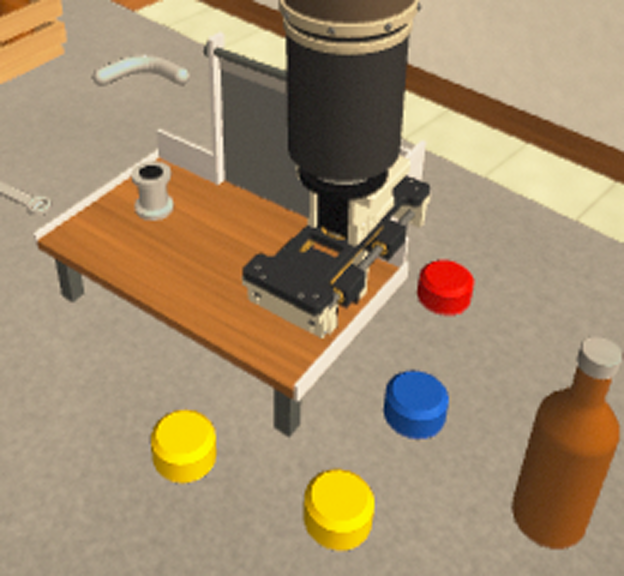

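>>> step_arm --pt "-0.1 -0.3 0.2 0 0.61" --pt "-0.1 -0.7 0.4 0 0.61" --pt "-0.1 -1.2 0.6 0 0.61" --pt "-0.1 -1.8 0.8 0 0.61" --pt "-0.1 -2.5 1.0 0 0.61" --pt "-0.1 -3.2 1.2 0 0.61" --pt "-0.1 -3.9 1.4 0 0.61" --pt "-0.1 -4.6 1.6 0 0.61" --pt "-0.1 -5.3 1.8 0 0.61" --pt "-0.1 -6 2.0 0 0.61"

```text
t: 7.82
eef_pos: [0.5139, -0.0987, 0.1119]
ee_rot: [2.89, 1.533, -0.115]
force: [1.5, -2.7, 3.1]
width: 0.0342
```

>>> step_arm --pt "0 -0.7 0.2 0 0.61" --pt "0 -1.4 0.3 0 0.61" --pt "0 -2.1 0.5 0 0.61" --pt "0 -2.8 0.7 0 0.61" --pt "0 -3.5 0.9 0 0.61" --pt "0 -4.2 1.1 0 0.61" --pt "0 -4.8 1.2 0 0.61" --pt "0 -5.3 1.3 0 0.61" --pt "0 -5.6 1.3 0 0.61" --pt "0 -5.8 1.3 0 0.61"

```text
t: 8.65
eef_pos: [0.4931, -0.0433, 0.1107]
ee_rot: [2.888, 1.534, -0.117]
force: [0.2, -3.5, 2.4]
width: 0.0334
```

Run:
```python
from h import *
p,M=st()
for n in ("side","wrist","top"):
    f=grab_frame(n); im=f["pixels"]
    if n=="side":
        im=cv2.resize(im[130:370,160:420],None,fx=2,fy=2,interpolation=cv2.INTER_CUBIC)
    cv2.imwrite(f"pics/{n}4.png",im[...,::-1])
```

```text
t 8.65 pos [ 0.4931 -0.0433  0.1107] hatch TCP mm [-138.7  -33.5  110.7] tip [-138.1  -33.6   93.7] w 0.0334 F [ 0.2 -3.5  2.4]
q [ 0.323  0.177 -0.593  0.023 -0.768 -0.202]
axes x [ 0.037 -0.004 -0.999] y [ 0.136 -0.991  0.009] z [-0.99  -0.136 -0.036] pitchfwd deg 2.0 side -0.5
```

View pics/side4.png

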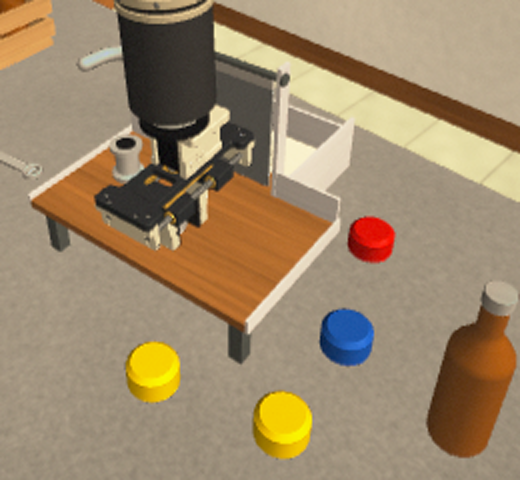

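View pics/top4.png

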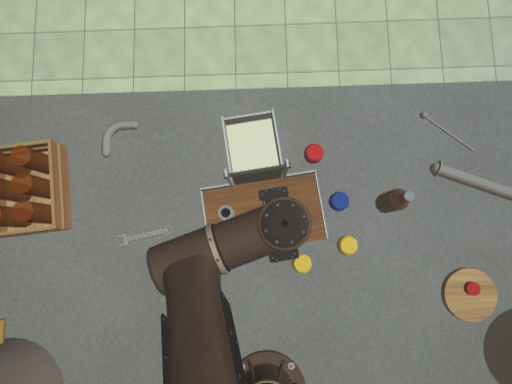

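The top view shows the hand at (285,222) with the cap hidden beneath it. The pushing force was small and steady. Before tilting, I'll fit a simple arm model to the readings so far to find the fastest way to gain tilt within the joint ranges.

>>> step_arm --pt "-0.1 0.5 0 0 0.61" --pt "-0.2 1.5 0 0 0.61" --pt "-1 2.5 0 0 0.61" --pt "-4 2.5 0 0 0.61" --pt "-8 2.5 0 0 0.61" --pt "-12 2.5 0 0 0.61" --pt "-16 2.5 0 0 0.61" --pt "-20 2.5 0 0 0.61" --pt "-24 2.5 0 0 0.61" --pt "-28 2.5 0 0 0.61"

```text
t: 9.63
eef_pos: [0.4854, -0.0686, 0.3937]
ee_rot: [2.902, 1.533, -0.104]
force: [1.7, 1.1, -0.2]
width: 0.0342
```

```bash
cat > kin.py <<'E'
import numpy as np
from scipy.optimize import least_squares
from scipy.spatial.transform import Rotation as R
D=[([1.524,.359,.0115,0,-1.224,-.288],(.222,.637,.2435)),([.249,-.051,-.242,0,-1.378,-.116],(.4593,-.0811,.3505)),
([.21,.872,1.251,.013,-1.913,-.069],(.9246,-.0031,.3991)),([.22,.581,.688,.012,-1.644,-.082],(.8265,-.0165,.3933)),
([.068,.112,-.129,.008,-1.287,.065],(.5456,-.1579,.3267)),([.071,.282,-.438,.01,-.815,.059],(.5424,-.1562,.1112)),([.323,.177,-.593,.023,-.768,-.202],(.4931,-.0433,.1107))]
def rot(ax,t): return R.from_euler(ax,t).as_matrix()
def fk(q,P):
    a,h,L1,e,L2,d,o,o2=P
    A=rot('z',q[0]); p=A@np.array([a,o,h]); A=A@rot('y',q[1]); p=p+A@np.array([0,0,L1]); A=A@rot('y',-q[2])
    p=p+A@np.array([L2,o2*0,e]); A=A@rot('x',q[3])@rot('y',-q[4]); A=A@rot('x',q[5]); p=p+A[:,0]*d
    return p,A
def fit():
    f=lambda P:np.concatenate([fk(q,P)[0]-p for q,p in D])
    best=None
    for L in (.3,.4,.5):
        r=least_squares(f,[0.05,.3,L,0.05,L,.25,-.19,0])
        if best is None or r.cost<best.cost: best=r
    return best
E
python3 - <<'E'
from kin import *
b=fit(); print(b.x.round(4),np.abs(b.fun).max())
from h import st
p,M=st()
from station import get_state
q=get_state()["q"]; pp,A=fk(q,b.x); print(pp.round(4)); print(A.round(3))
E
```

```text
[ 0.0021  0.1483  0.6009  0.0019  0.463   0.3102 -0.1971  0.    ] 0.005224536183432382
t 9.63 pos [ 0.4854 -0.0686  0.3937] hatch TCP mm [-149.7  -57.5  393.7] tip [-149.1  -57.6  376.7] w 0.0342 F [ 1.7  1.1 -0.2]
q [ 0.273 -0.042 -0.146  0.014 -1.432 -0.139]
axes x [ 0.038 -0.004 -0.999] y [ 0.135 -0.991  0.009] z [-0.99  -0.135 -0.037] pitchfwd deg 2.1 side -0.5
[ 0.484  -0.0648  0.3927]
[[ 0.03  -0.399  0.917]
 [ 0.023  0.917  0.398]
 [-0.999  0.009  0.037]]
```

```bash
cat >> kin.py <<'E'
LO=np.array([-3.07,-1.43,-1.02,-3.03,-3.05,-3.03]);HI=np.array([3.07,2.12,1.25,1.67,0,3.03])
def solve(q0,pt,Rt,w,P):
    def f(q):
        p,A=fk(q,P); return np.concatenate([w*(pt-p),R.from_matrix(Rt@A.T).as_rotvec()])
    r=least_squares(f,np.clip(q0,LO+1e-6,HI-1e-6),bounds=(LO,HI)); return r.x
E
python3 - <<'E'
from kin import *
b=fit(); P=b.x
q=np.array([.22,.5,.6,0,-1.6,-.08]); 
# down pose at start
A=fk(q,P)[1]
Rt=fk(np.array([.21,.3,.3,0,-np.pi/2,-.069]),P)[1]
q=solve(q,np.array([.8174,-.0295,.4488]),Rt,1,P); print(q.round(3))
for w in (.3,.5,1,2,3,5,10):
    x=solve(q,np.array([1.0154,-.0022,.4488]),Rt,w,P); p,A=fk(x,P); print(w,p.round(4),A[:,0].round(3),x.round(3))
E
```

```text
[ 0.207  0.609  0.863 -0.    -1.824 -0.072]
0.3 [ 0.9185 -0.002   0.3903] [ 0.003 -0.    -1.   ] [ 2.140e-01  8.800e-01  1.250e+00 -1.000e-03 -1.938e+00 -6.500e-02]
0.5 [ 0.9196 -0.002   0.3909] [ 0.007 -0.    -1.   ] [ 0.214  0.879  1.25  -0.002 -1.934 -0.065]
1 [ 0.9246 -0.002   0.3936] [ 0.029 -0.    -1.   ] [ 0.215  0.876  1.25  -0.007 -1.916 -0.067]
2 [ 0.9411 -0.002   0.4028] [ 0.097 -0.    -0.995] [ 0.216  0.868  1.25  -0.022 -1.858 -0.07 ]
3 [ 0.9592 -0.0021  0.4133] [ 0.171 -0.    -0.985] [ 0.217  0.859  1.25  -0.038 -1.794 -0.073]
5 [ 0.9844 -0.0021  0.4288] [ 0.27  -0.001 -0.963] [ 0.218  0.849  1.25  -0.06  -1.704 -0.076]
10 [ 1.0055 -0.0022  0.4424] [ 0.349 -0.001 -0.937] [ 0.219  0.843  1.25  -0.077 -1.629 -0.078]
```

Run:
```python
from kin import *
P=fit().x; w=1.1
Rt=fk(np.array([.21,.3,.3,0,-np.pi/2,-.069]),P)[1]
q=solve(np.array([.27,0,-.14,0,-1.43,-.14]),np.array([.4854,-.0686,.3937]),Rt,1,P)
for D_ in (.4,1,2):
  for el in range(-30,181,30):
    d=np.array([np.cos(np.radians(el))*.991,np.cos(np.radians(el))*.135,np.sin(np.radians(el))])
    x=q.copy()
    for s in np.linspace(.1,1,10): x=solve(x,np.array([.4854,-.0686,.3937])+d*D_*s,Rt,w,P)
    p,A=fk(x,P); print(D_,el,p.round(3),"tilt",A[:,0].round(3),x.round(2))
```

```text
0.4 -30 [ 0.829 -0.022  0.194] tilt [ 0.  0. -1.] [ 0.21  0.64  0.36 -0.   -1.29 -0.07]
0.4 0 [ 0.882 -0.015  0.394] tilt [ 0. -0. -1.] [ 0.21  0.75  1.   -0.   -1.82 -0.07]
0.4 30 [ 0.793 -0.021  0.561] tilt [ 0.013 -0.    -1.   ] [ 0.23  0.67  1.25 -0.   -2.13 -0.06]
0.4 60 [ 0.648 -0.039  0.693] tilt [ 0.014 -0.001 -1.   ] [ 0.25  0.48  1.25 -0.01 -2.32 -0.03]
0.4 90 [ 0.484 -0.068  0.79 ] tilt [ 0.001 -0.    -1.   ] [ 0.28  0.3   1.25 -0.   -2.52 -0.  ]
0.4 120 [ 0.287 -0.096  0.74 ] tilt [ 0. -0. -1.] [ 0.39 -0.19  0.54 -0.   -2.31  0.11]
0.4 150 [ 0.152 -0.123  0.594] tilt [-0.004  0.003 -1.   ] [ 0.89 -0.66 -0.01  0.01 -2.22  0.61]
0.4 180 [ 0.113 -0.156  0.394] tilt [-0.009  0.012 -1.   ] [ 0.63 -0.82 -0.5   0.02 -1.89  0.35]
1 -30 [ 1.098  0.039 -0.116] tilt [ 0.092  0.003 -0.996] [ 0.22  1.39  1.25 -0.02 -1.34 -0.05]
1 0 [1.05  0.047 0.228] tilt [ 0.167  0.008 -0.986] [ 0.24  1.06  1.25 -0.03 -1.6  -0.04]
1 30 [0.889 0.032 0.521] tilt [ 0.193  0.007 -0.981] [ 0.28  0.73  1.25 -0.05 -1.9  -0.02]
1 60 [ 0.637 -0.001  0.736] tilt [ 0.158 -0.    -0.988] [ 0.34  0.42  1.25 -0.07
[... 429 characters left out ...]
025 -0.941] [ 0.26  1.65  1.25 -0.09 -0.83  0.03]
2 0 [1.184 0.097 0.106] tilt [ 0.459  0.037 -0.888] [ 0.27  1.21  1.25 -0.1  -1.14  0.01]
2 30 [1.021 0.077 0.519] tilt [ 0.521  0.039 -0.852] [ 0.31  0.78  1.25 -0.12 -1.5   0.  ]
2 60 [0.693 0.031 0.796] tilt [ 0.476  0.021 -0.879] [ 0.41  0.37  1.25 -0.19 -1.98  0.02]
2 90 [ 0.255 -0.036  0.895] tilt [ 0.191 -0.027 -0.981] [ 1.37 -0.13  1.25 -0.77 -2.86  0.34]
2 120 [-0.262 -0.105  0.888] tilt [-0.166 -0.067 -0.984] [-1.7  -0.03  1.25 -0.41 -2.73 -2.36]
2 150 [-0.677 -0.241  0.708] tilt [-0.201 -0.217 -0.955] [-0.04 -0.76  1.25 -2.77 -2.47 -3.03]
2 180 [-0.998 -0.349  0.225] tilt [-0.163 -0.124 -0.979] [ 0.12 -1.34  1.25 -3.03 -1.94 -3.03]
```

The model matches the earlier over-reach, where joint 3 sat at its stop. It predicts that a very far request, forward and up, gives a large forward tilt high above everything. I'll try that.

>>> step_arm --pt "-4 0 -3 0 0.61" --pt "-8 0 -6 0 0.61" --pt "-12 0 -9 0 0.61" --pt "-16 0 -12 0 0.61" --pt "-120 0 -140 0 0.61" --pt "-120 0 -140 0 0.61" --pt "-120 0 -140 0 0.61" --pt "-120 0 -140 0 0.61" --pt "-120 0 -140 0 0.61" --pt "-120 0 -140 0 0.61"

```text
t: 10.47
eef_pos: [0.721, -0.0306, 0.6446]
ee_rot: [2.769, 1.52, -0.238]
force: [-33.7, 6.7, -1.3]
width: 0.0344
```

Run:
```python
from h import *
p,M=st()
```

```text
t 10.47 pos [ 0.721  -0.0306  0.6446] hatch TCP mm [ 88.8 -51.6 644.6] tip [ 89.6 -51.9 627.6] w 0.0344 F [-33.7   6.7  -1.3]
q [ 0.238  0.565  1.252  0.029 -2.213 -0.086]
axes x [ 0.049 -0.012 -0.999] y [ 0.133 -0.991  0.018] z [-0.99  -0.134 -0.047] pitchfwd deg 2.7 side -1.1
```

>>> step_arm --pt "-80 0 -120 0 0.61" --pt "-80 0 -120 0 0.61" --pt "-80 0 -120 0 0.61" --pt "-80 0 -120 0 0.61" --pt "-80 0 -120 0 0.61" --pt "-80 0 -120 0 0.61" --pt "-80 0 -120 0 0.61" --pt "-80 0 -120 0 0.61" --pt "-80 0 -120 0 0.61" --pt "-80 0 -120 0 0.61"

```text
t: 11.3
eef_pos: [0.775, 0.0162, 0.6106]
ee_rot: [2.867, 1.479, -0.138]
force: [-0.2, -0.4, 0.3]
width: 0.034
```

Run:
```python
from h import *
p,M=st()
```

```text
t 11.3 pos [0.775  0.0162 0.6106] hatch TCP mm [148.7 -12.4 610.6] tip [150.2 -12.9 593.7] w 0.034 F [-0.2 -0.4  0.3]
q [ 0.289  0.618  1.251  0.044 -2.119 -0.127]
axes x [ 0.091 -0.013 -0.996] y [ 0.135 -0.991  0.025] z [-0.987 -0.137 -0.088] pitchfwd deg 5.1 side -1.4
```

The arm is at the stop with q3 = 1.25. Tilt grows about 2.5° per call because each call starts from the tilt already reached. About 15 calls should give the 42–45° I need, and the time allows that. I'm requesting a direction about 35° above horizontal so the hand stays high.

>>> step_arm --pt "-58 -5 -100 0 0.75" --pt "-58 -5 -100 0 0.75" --pt "-58 -5 -100 0 0.75" --pt "-58 -5 -100 0 0.75" --pt "-58 -5 -100 0 0.75" --pt "-58 -5 -100 0 0.75" --pt "-58 -5 -100 0 0.75" --pt "-58 -5 -100 0 0.75" --pt "-58 -5 -100 0 0.75" --pt "-58 -5 -100 0 0.75"

```text
t: 12.13
eef_pos: [0.8197, 0.0617, 0.5776]
ee_rot: [2.887, 1.445, -0.118]
force: [-0.1, 0.7, -0.2]
width: 0.0222
```

>>> step_arm --pt "-51 -5 -100 0 0.75" --pt "-51 -5 -100 0 0.75" --pt "-51 -5 -100 0 0.75" --pt "-51 -5 -100 0 0.75" --pt "-51 -5 -100 0 0.75" --pt "-51 -5 -100 0 0.75" --pt "-51 -5 -100 0 0.75" --pt "-51 -5 -100 0 0.75" --pt "-51 -5 -100 0 0.75" --pt "-51 -5 -100 0 0.75"

```text
t: 12.97
eef_pos: [0.8581, 0.0968, 0.5483]
ee_rot: [2.909, 1.409, -0.096]
force: [-0.2, 0.5, 0.6]
width: 0.0218
```

Run:
```python
from h import *
p,M=st()
```

```text
t 12.97 pos [0.8581 0.0968 0.5483] hatch TCP mm [241.9  56.2 548.3] tip [244.6  55.6 531.5] w 0.0218 F [-0.2  0.5  0.6]
q [ 0.367  0.712  1.251  0.078 -1.963 -0.195]
axes x [ 0.161 -0.015 -0.987] y [ 0.133 -0.99   0.037] z [-0.978 -0.138 -0.157] pitchfwd deg 9.0 side -2.1
```

The tilt is at 9° and growing. I'll turn the jaw axis across the hatch (roll +90°) during the same calls, with the camera on the underside, and request a flatter direction.

>>> step_arm --pt "-15 -20 -100 4.5 0.75" --pt "-15 -20 -100 9 0.75" --pt "-15 -20 -100 13.5 0.75" --pt "-15 -20 -100 18 0.75" --pt "-15 -20 -100 22.5 0.75" --pt "-15 -20 -100 27 0.75" --pt "-15 -20 -100 31.5 0.75" --pt "-15 -20 -100 36 0.75" --pt "-15 -20 -100 40.5 0.75" --pt "-15 -20 -100 45 0.75"

```text
t: 13.8
eef_pos: [0.932, 0.172, 0.4598]
ee_rot: [-2.556, 1.371, -0.066]
force: [-0.3, -0.1, 0.7]
width: 0.0219
```

>>> step_arm --pt "-15 -81 -57 4.5 0.75" --pt "-15 -81 -57 9 0.75" --pt "-15 -81 -57 13.5 0.75" --pt "-15 -81 -57 18 0.75" --pt "-15 -81 -57 22.5 0.75" --pt "-15 -81 -57 27 0.75" --pt "-15 -81 -57 31.5 0.75" --pt "-15 -81 -57 36 0.75" --pt "-15 -81 -57 40.5 0.75" --pt "-15 -81 -57 45 0.75"

```text
t: 14.63
eef_pos: [0.978, 0.2186, 0.4008]
ee_rot: [-1.741, 1.332, -0.036]
force: [-0.8, -0.4, 0.7]
width: 0.0222
```

Run:
```python
from h import *
p,M=st()
```

```text
t 14.63 pos [0.978  0.2186 0.4008] hatch TCP mm [377.1 160.8 400.8] tip [381.  160.1 384.3] w 0.0222 F [-0.8 -0.4  0.7]
q [ 0.452  0.901  1.251  0.112 -1.708 -1.862]
axes x [ 0.237 -0.008 -0.972] y [-0.963 -0.135 -0.234] z [-0.129  0.991 -0.04 ] pitchfwd deg 13.5 side -2.3
```

>>> step_arm --pt "-35 -100 10 0 0.75" --pt "-35 -100 10 0 0.75" --pt "-35 -100 10 0 0.75" --pt "-35 -100 10 0 0.75" --pt "-35 -100 10 0 0.75" --pt "-35 -100 10 0 0.75" --pt "-35 -100 10 0 0.75" --pt "-35 -100 10 0 0.75" --pt "-35 -100 10 0 0.75" --pt "-35 -100 10 0 0.75"

```text
t: 15.47
eef_pos: [0.9847, 0.2293, 0.4141]
ee_rot: [-1.722, 1.291, -0.012]
force: [0.3, 0.0, -0.5]
width: 0.0219
```

>>> step_arm --pt "-30 -100 10 0 0.75" --pt "-30 -100 10 0 0.75" --pt "-30 -100 10 0 0.75" --pt "-30 -100 10 0 0.75" --pt "-30 -100 10 0 0.75" --pt "-30 -100 10 0 0.75" --pt "-30 -100 10 0 0.75" --pt "-30 -100 10 0 0.75" --pt "-30 -100 10 0 0.75" --pt "-30 -100 10 0 0.75"

```text
t: 16.3
eef_pos: [0.9942, 0.2387, 0.4236]
ee_rot: [-1.704, 1.25, 0.006]
force: [0.0, -0.4, 0.0]
width: 0.022
```

>>> step_arm --pt "-25 -100 10 0 0.75" --pt "-25 -100 10 0 0.75" --pt "-25 -100 10 0 0.75" --pt "-25 -100 10 0 0.75" --pt "-25 -100 10 0 0.75" --pt "-25 -100 10 0 0.75" --pt "-25 -100 10 0 0.75" --pt "-25 -100 10 0 0.75" --pt "-25 -100 10 0 0.75" --pt "-25 -100 10 0 0.75"

```text
t: 17.13
eef_pos: [1.0058, 0.247, 0.4309]
ee_rot: [-1.69, 1.208, 0.022]
force: [-0.5, -0.4, -0.7]
width: 0.0217
```

Run:
```python
from h import *
p,M=st()
```

```text
t 17.13 pos [1.0058 0.247  0.4309] hatch TCP mm [408.4 185.2 430.9] tip [414.4 184.5 415. ] w 0.0217 F [-0.5 -0.4 -0.7]
q [ 0.481  0.891  1.251  0.158 -1.602 -1.88 ]
axes x [ 0.355  0.008 -0.935] y [-0.926 -0.139 -0.352] z [-0.132  0.99  -0.042] pitchfwd deg 20.6 side -2.3
```

>>> step_arm --pt "-17 -100 10 0 0.75" --pt "-17 -100 10 0 0.75" --pt "-17 -100 10 0 0.75" --pt "-17 -100 10 0 0.75" --pt "-17 -100 10 0 0.75" --pt "-17 -100 10 0 0.75" --pt "-17 -100 10 0 0.75" --pt "-17 -100 10 0 0.75" --pt "-17 -100 10 0 0.75" --pt "-17 -100 10 0 0.75"

```text
t: 17.97
eef_pos: [1.0234, 0.2549, 0.4292]
ee_rot: [-1.678, 1.166, 0.034]
force: [0.3, -1.1, 0.7]
width: 0.0219
```

>>> step_arm --pt "-13 -100 10 0 0.75" --pt "-13 -100 10 0 0.75" --pt "-13 -100 10 0 0.75" --pt "-13 -100 10 0 0.75" --pt "-13 -100 10 0 0.75" --pt "-13 -100 10 0 0.75" --pt "-13 -100 10 0 0.75" --pt "-13 -100 10 0 0.75" --pt "-13 -100 10 0 0.75" --pt "-13 -100 10 0 0.75"

```text
t: 18.8
eef_pos: [1.0396, 0.2618, 0.4306]
ee_rot: [-1.668, 1.124, 0.045]
force: [0.0, 0.2, 0.4]
width: 0.022
```

>>> step_arm --pt "-8 -100 10 0 0.75" --pt "-8 -100 10 0 0.75" --pt "-8 -100 10 0 0.75" --pt "-8 -100 10 0 0.75" --pt "-8 -100 10 0 0.75" --pt "-8 -100 10 0 0.75" --pt "-8 -100 10 0 0.75" --pt "-8 -100 10 0 0.75" --pt "-8 -100 10 0 0.75" --pt "-8 -100 10 0 0.75"

```text
t: 19.63
eef_pos: [1.0562, 0.2681, 0.4317]
ee_rot: [-1.66, 1.082, 0.054]
force: [0.2, 0.1, 0.1]
width: 0.0221
```

>>> step_arm --pt "-4 -100 10 0 0.75" --pt "-4 -100 10 0 0.75" --pt "-4 -100 10 0 0.75" --pt "-4 -100 10 0 0.75" --pt "-4 -100 10 0 0.75" --pt "-4 -100 10 0 0.75" --pt "-4 -100 10 0 0.75" --pt "-4 -100 10 0 0.75" --pt "-4 -100 10 0 0.75" --pt "-4 -100 10 0 0.75"

```text
t: 20.47
eef_pos: [1.0715, 0.2737, 0.4351]
ee_rot: [-1.652, 1.039, 0.063]
force: [-0.8, -0.1, 1.1]
width: 0.0215
```

Run:
```python
from h import *
p,M=st()
```

```text
t 20.47 pos [1.0715 0.2737 0.4351] hatch TCP mm [477.2 202.8 435.1] tip [485.8 202.2 420.5] w 0.0215 F [-0.8 -0.1  1.1]
q [ 0.491  0.927  1.251  0.215 -1.407 -1.899]
axes x [ 0.506  0.032 -0.862] y [-0.852 -0.135 -0.505] z [-0.133  0.99  -0.041] pitchfwd deg 30.4 side -2.1
```

>>> step_arm --pt "0 -100 10 0 0.75" --pt "0 -100 10 0 0.75" --pt "0 -100 10 0 0.75" --pt "0 -100 10 0 0.75" --pt "0 -100 10 0 0.75" --pt "0 -100 10 0 0.75" --pt "0 -100 10 0 0.75" --pt "0 -100 10 0 0.75" --pt "0 -100 10 0 0.75" --pt "0 -100 10 0 0.75"

```text
t: 21.3
eef_pos: [1.0859, 0.2788, 0.4405]
ee_rot: [-1.646, 0.996, 0.07]
force: [0.6, -0.1, -0.3]
width: 0.022
```

>>> step_arm --pt "0 -100 10 0 0.75" --pt "0 -100 10 0 0.75" --pt "0 -100 10 0 0.75" --pt "0 -100 10 0 0.75" --pt "0 -100 10 0 0.75" --pt "0 -100 10 0 0.75" --pt "0 -100 10 0 0.75" --pt "0 -100 10 0 0.75" --pt "0 -100 10 0 0.75" --pt "0 -100 10 0 0.75"

```text
t: 22.13
eef_pos: [1.0933, 0.283, 0.4574]
ee_rot: [-1.641, 0.954, 0.076]
force: [-0.2, 0.0, -0.2]
width: 0.0218
```

>>> step_arm --pt "0 -100 10 0 0.75" --pt "0 -100 10 0 0.75" --pt "0 -100 10 0 0.75" --pt "0 -100 10 0 0.75" --pt "0 -100 10 0 0.75" --pt "0 -100 10 0 0.75" --pt "0 -100 10 0 0.75" --pt "0 -100 10 0 0.75" --pt "0 -100 10 0 0.75" --pt "0 -100 10 0 0.75"

```text
t: 22.97
eef_pos: [1.0954, 0.2868, 0.4827]
ee_rot: [-1.637, 0.912, 0.082]
force: [-0.1, 0.4, -0.2]
width: 0.0219
```

>>> step_arm --pt "0 -100 10 0 0.75" --pt "0 -100 10 0 0.75" --pt "0 -100 10 0 0.75" --pt "0 -100 10 0 0.75" --pt "0 -100 10 0 0.75" --pt "0 -100 10 0 0.75" --pt "0 -100 10 0 0.75" --pt "0 -100 10 0 0.75" --pt "0 -100 10 0 0.75" --pt "0 -100 10 0 0.75"

```text
t: 23.8
eef_pos: [1.0929, 0.2899, 0.5142]
ee_rot: [-1.633, 0.869, 0.087]
force: [0.8, -0.4, 0.0]
width: 0.0222
```

>>> step_arm --pt "0 -100 10 0 0.75" --pt "0 -100 10 0 0.75" --pt "0 -100 10 0 0.75" --pt "0 -100 10 0 0.75" --pt "0 -100 10 0 0.75" --pt "0 -100 10 0 0.75" --pt "0 -100 10 0 0.75" --pt "0 -100 10 0 0.75" --pt "0 -100 10 0 0.75" --pt "0 -100 10 0 0.75"

```text
t: 24.63
eef_pos: [1.0865, 0.2927, 0.55]
ee_rot: [-1.629, 0.827, 0.091]
force: [-0.3, 0.7, 0.0]
width: 0.0218
```

Run:
```python
from h import *
from kin import fit,fk,solve,LO,HI
p,M=st()
f=grab_frame("top"); P=cloud(f); im=f["pixels"]
cv2.imwrite("pics/t5.png",cv2.resize(im[90:280,160:350,::-1],None,fx=3,fy=3,interpolation=cv2.INTER_CUBIC))
for th in ("cap","spool"):
    for d in masks_of(th,"top")[:7]:
        q=P[d["mask"]]; q=q[~np.isnan(q[:,0])]; top=q[q[:,2]>np.percentile(q[:,2],90)-.006]
        cc,rr=cv2.minEnclosingCircle((top[:,:2]*1000).astype(np.float32)); w=np.array(cc)/1000-H0
        print(th,round(d["conf"],2),"circ",np.round(cc),round(rr,1),"z",np.percentile(q[:,2],95).round(3),"hatch",(1000*np.array([w@HX[:2],w@HY[:2]])).round(1),im[d["mask"]].mean(0).round())
s=get_state(); Pm=fit().x; q0=np.array(s["q"]); A=fk(q0,Pm)[1]; p0=fk(q0,Pm)[0]; print("fk",p0.round(3),A[:,0].round(3))
x=q0
for h in ([300,100,440],[0,0,440],[-200,0,300],[-200,0,107],[0,0,107]):
    w=np.array([*H0,0])+h[0]/1000*HX+h[1]/1000*HY+np.array([0,0,h[2]/1000]); x=solve(x,w,A,1.8,Pm); print(h,x.round(2),(fk(x,Pm)[0]-w).round(4))
```

```text
t 24.63 pos [1.0865 0.2927 0.55  ] hatch TCP mm [494.6 219.6 550. ] tip [506.1 219.1 537.4] w 0.0218 F [-0.3  0.7  0. ]
q [ 0.519  0.865  1.251  0.298 -1.272 -1.926]
axes x [ 0.674  0.062 -0.736] y [-0.726 -0.125 -0.676] z [-0.134  0.99  -0.04 ] pitchfwd deg 42.6 side -1.7
cap 0.81 circ [497.  -5.] 29.0 z 0.122 hatch [-129.3    4. ] [138. 137. 131.]
cap 0.81 circ [ 565. -241.] 28.4 z 0.038 hatch [ -94.4 -238.8] [ 63.  82. 130.]
cap 0.73 circ [ 376. -118.] 29.3 z 0.038 hatch [-264.9  -91.2] [190. 165.  85.]
cap 0.68 circ [604.   6.] 244.7 z 0.17 hatch [-22.3   0.1] [142. 123. 100.]
cap 0.61 circ [ 427. -259.] 27.9 z 0.038 hatch [-233.6 -237.8] [185. 161.  83.]
cap 0.57 circ [ 719. -169.] 29.3 z 0.038 hatch [  68.3 -188.2] [161.  64.  61.]
spool 0.58 circ [529. 102.] 21.1 z 0.138 hatch [-83.2 106.1] [111. 110. 105.]
spool 0.36 circ [605.   6.] 245.6 z 0.171 hatch [-21.    0.1] [143. 123. 100.]
fk [0.991 0.439 0.486] [ 0.396  0.549 -0.736]
[300, 100, 440] [ 0.22  0.52  0.51  0.55 -1.03 -2.39] [0. 0. 0.]
[0, 0, 440] [ 0.07  0.05 -0.12  0.68 -0.98 -2.66] [0. 0. 0.]
[-200, 0, 300] [ 0.03 -0.19 -0.67  0.86 -0.79 -2.96] [-0.  0.  0.]
[-200, 0, 107] [ 0.25 -0.12 -0.91  1.   -0.44 -3.03] [-0.0158  0.0328  0.0599]
[0, 0, 107] [ 0.15  0.28 -0.48  0.94 -0.54 -3.03] [0.0117 0.0181 0.0488]
```

View pics/t5.png

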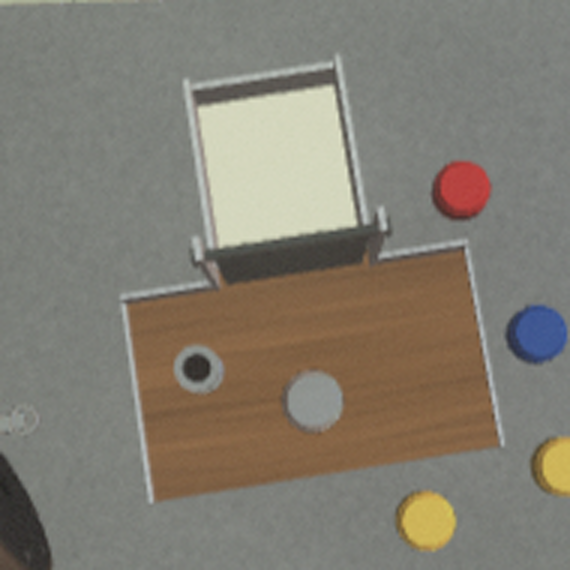

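The top view shows the cap centred on the shelf at crop (313,402), hatch (-129, 4) mm. The spool is unmoved at hatch (-83, 106). Tilt is 42.6°. I'll fix the q4 sign in my model and check that the push poses stay inside the joint ranges.

```bash
sed -i "s/rot('x',q\[3\])@rot/rot('x',-q[3])@rot/" kin.py
python3 - <<'E'
from h import *
import kin
from kin import *
s=get_state(); q0=np.array(s["q"])
kin.D.append((list(q0),tuple(s["eef_pos"])))
b=fit(); Pm=b.x; print(Pm.round(3),np.abs(b.fun).max().round(4)); p0,A=fk(q0,Pm); print("fk",p0.round(3)); print(A.round(3))
M=R.from_euler('xyz',s["ee_rot"]).as_matrix(); print((A.T@M).round(3))
x=q0
for h in ([300,100,440],[0,0,440],[-215,0,300],[-215,0,107],[-215,0,107],[-100,0,107],[0,0,107]):
    w=np.array([*H0,0])+h[0]/1000*HX+h[1]/1000*HY+np.array([0,0,h[2]/1000]); x=solve(x,w,A,1.8,Pm); print(h,x.round(2),(fk(x,Pm)[0]-w).round(4))
E
```

```text
[-0.009  0.225  0.582  0.002  0.479  0.362 -0.191  0.   ] 0.0316
fk [1.1   0.292 0.519]
[[ 0.675 -0.463 -0.575]
 [ 0.062 -0.741  0.669]
 [-0.736 -0.487 -0.471]]
[[ 1.    -0.     0.   ]
 [-0.     0.758 -0.652]
 [-0.     0.652  0.758]]
[300, 100, 440] [ 0.47  0.32  0.17  0.38 -0.75 -1.77] [ 0. -0.  0.]
[0, 0, 440] [ 0.49 -0.23 -0.41  0.4  -0.72 -1.73] [ 0. -0.  0.]
[-215, 0, 300] [ 1.32 -0.94 -0.94  0.7  -1.33 -1.03] [ 0.0126 -0.0033  0.    ]
[-215, 0, 107] [ 0.52 -0.22 -1.02  0.94 -0.28 -1.07] [ 0.0683 -0.0173  0.0556]
[-215, 0, 107] [ 0.52 -0.22 -1.02  0.94 -0.28 -1.07] [ 0.0683 -0.0173  0.0556]
[-100, 0, 107] [ 0.62 -0.04 -1.02  1.67 -0.35 -0.24] [0.0091 0.0049 0.0265]
[0, 0, 107] [ 0.51  0.13 -0.82  1.67 -0.28 -0.34] [0.0005 0.0068 0.0276]
```

```bash
cat > kin2.py <<'E'
import numpy as np
from scipy.optimize import least_squares
from scipy.spatial.transform import Rotation as R
import kin
from kin import rot,LO,HI
D=kin.D+[([.238,.565,1.252,.029,-2.213,-.086],(.721,-.0306,.6446)),([.289,.618,1.251,.044,-2.119,-.127],(.775,.0162,.6106)),([.367,.712,1.251,.078,-1.963,-.195],(.8581,.0968,.5483)),
([.452,.901,1.251,.112,-1.708,-1.862],(.978,.2186,.4008)),([.481,.891,1.251,.158,-1.602,-1.88],(1.0058,.247,.4309)),([.491,.927,1.251,.215,-1.407,-1.899],(1.0715,.2737,.4351)),
([.519,.865,1.251,.298,-1.272,-1.926],(1.0865,.2927,.55)),([.273,-.042,-.146,.014,-1.432,-.139],(.4854,-.0686,.3937))]
def fk(q,P):
    a,h,L1,e,L2,d,o,o2,c=P
    A=rot('z',q[0]); p=A@np.array([a,o,h]); A=A@rot('y',q[1]); p=p+A@np.array([0,0,L1]); A=A@rot('y',-q[2])
    p=p+A@np.array([L2,0,e]); A=A@rot('x',-q[3])@rot('y',-q[4]); p=p+A@np.array([d,o2,c])
    return p,A@rot('x',-q[5]+ROLL0)
ROLL0=0
def fit():
    f=lambda P:np.concatenate([fk(q,P)[0]-p for q,p in D]+[1e-4*np.array(P)])
    return least_squares(f,[0.0,.2,.6,0.0,.46,.33,-.19,0,0],loss='soft_l1',f_scale=.004)
def solve(q0,pt,Rt,w,P,wr=(1,1,1)):
    def f(q):
        p,A=fk(q,P); return np.concatenate([w*(pt-p),R.from_matrix(Rt@A.T).as_rotvec()])
    return least_squares(f,np.clip(q0,LO+1e-6,HI-1e-6),bounds=(LO,HI)).x
E
python3 - <<'E'
from h import *
import kin2; from kin2 import *
b=fit(); P=b.x; print(P.round(4)); 
for q,p in D: print((1000*(fk(q,P)[0]-p)).round(1))
s=get_state(); M=R.from_euler('xyz',s["ee_rot"]).as_matrix()
for sg in (1,-1):
    Dm=[]
    for q,rpy in (([.068,.112,-.129,.008,-1.287,.065],[2.906,1.527,-.101]),(list(s["q"]),s["ee_rot"])):
        q=np.array(q); qq=q.copy(); qq[5]=0; A=fk(qq,P)[1]; T=A.T@R.from_euler('xyz',rpy).as_matrix(); Dm.append(np.arctan2(T[2,1],T[1,1])+sg*q[5])
    print(sg,Dm)
E
```

```text
[-7.000e-04  1.994e-01  6.010e-01 -1.000e-04  4.635e-01  3.610e-01
 -3.700e-03 -1.882e-01  1.000e-03]
[-0.1  0.3 -0.3]
[ 0.2 -0.   0.1]
[-0.1 -0.5 -0.1]
[-0.1  0.3 -0.6]
[-0.2 -0.   0.1]
[ 0.2 -0.2  0.5]
[-0.2 -0.  -0. ]
[-0.2 -0.5  0. ]
[0.3 0.2 0.1]
[-0.2  0.2  0.4]
[-0.1 -0.2 -0.2]
[0.  0.1 0.1]
[-0.1  0.4 -0. ]
[ 0.1  0.1 -0. ]
[-0.1  0.1 -0.1]
1 [np.float64(3.1420837831228874), np.float64(-3.141592653589793)]
-1 [np.float64(3.0120837831228875), np.float64(0.7102106783777398)]
```

```bash
sed -i 's/^ROLL0=0/ROLL0=np.pi/' kin2.py
python3 - <<'E'
from h import *
from kin2 import *
P=fit().x
s=get_state(); M=R.from_euler('xyz',s["ee_rot"]).as_matrix(); q0=np.array(s["q"])
print(M.round(3)); print(fk(q0,P)[1].round(3))
x=q0
for h in ([400,150,450],[300,100,440],[100,30,400],[0,0,350],[-50,0,300],[-100,0,200],[-100,0,112],[-50,0,112],[0,0,112]):
    w=np.array([*H0,0])+h[0]/1000*HX+h[1]/1000*HY+np.array([0,0,h[2]/1000]); x=solve(x,w,M,1.8,P); print(h,x.round(2),(1000*(fk(x,P)[0]-w)).round(1), np.degrees(R.from_matrix(fk(x,P)[1]@M.T).as_rotvec()).round(1))
print()
for hx in range(-200,20,20):
    h=[hx,0,112]
    w=np.array([*H0,0])+h[0]/1000*HX+h[1]/1000*HY+np.array([0,0,h[2]/1000])
    best=None
    for s0 in ([.4,-.2,-.9,.5,-.4,-1.8],[.1,.1,-.8,-.5,-.3,-1],x,[.6,0,-.8,1.,-.4,-1]):
        y=solve(np.array(s0),w,M,1.8,P); e=np.linalg.norm(fk(y,P)[0]-w)+np.linalg.norm(R.from_matrix(fk(y,P)[1]@M.T).as_rotvec())
        if best is None or e<best[0]: best=(e,y)
    print(hx,round(best[0],4),best[1].round(2))
E
```

```text
[[ 0.675 -0.726 -0.134]
 [ 0.062 -0.125  0.99 ]
 [-0.736 -0.676 -0.039]]
[[ 0.675 -0.726 -0.134]
 [ 0.062 -0.125  0.99 ]
 [-0.736 -0.676 -0.039]]
[400, 150, 450] [ 0.47  0.51  0.34  0.39 -0.73 -2.09] [0. 0. 0.] [0. 0. 0.]
[300, 100, 440] [ 0.45  0.32  0.01  0.43 -0.6  -2.14] [0. 0. 0.] [0. 0. 0.]
[100, 30, 400] [ 0.41 -0.01 -0.51  0.56 -0.41 -2.27] [-0.  0.  0.] [0. 0. 0.]
[0, 0, 350] [ 0.35 -0.15 -0.79  0.72 -0.26 -2.41] [-0.  0. -0.] [0. 0. 0.]
[-50, 0, 300] [ 0.12 -0.19 -1.02  1.26 -0.02 -2.79] [ 0.3 -0.5  2.8] [0.  0.3 0.1]
[-100, 0, 200] [ 0.26 -0.17 -1.02  0.64 -0.06 -2.27] [ 11.5 -26.9  37.2] [2.5 4.3 2.6]
[-100, 0, 112] [ 0.12  0.11 -0.68 -1.19 -0.   -0.34] [ -1.5  -7.3 -22.5] [ 1.  -2.1  0.7]
[-50, 0, 112] [ 0.13  0.17 -0.61 -1.16 -0.   -0.38] [ -3.   -9.3 -23.7] [ 1.3 -2.4  1. ]
[0, 0, 112] [ 0.14  0.24 -0.54 -1.08 -0.   -0.47] [ -4.3 -12.5 -24.6] [ 1.8 -2.7  1.4]

-200 0.0587 [ 0.09 -0.05 -0.83 -1.23 -0.02 -0.28]
-180 0.0587 [ 0.11 -0.01 -0.81 -1.22 -0.   -0.31]
-160 0.0596 [ 0.11  0.02 -0.78 -1.21 -0.   -0.32]
-140 0.0611 [ 0.11  0.05 -0.74 -1.21 -0.   -0.32]
-120 0.0635 [ 0.12  0.08 -0.71 -1.2  -0.   -0.33]
-100 0.0665 [ 0.12  0.11 -0.68 -1.19 -0.   -0.34]
-80 0.0702 [ 0.12  0.13 -0.65 -1.18 -0.   -0.35]
-60 0.0745 [ 0.13  0.16 -0.62 -1.17 -0.   -0.37]
-40 0.0793 [ 0.13  0.19 -0.59 -1.14 -0.   -0.4 ]
-20 0.0846 [ 0.14  0.21 -0.56 -1.12 -0.   -0.43]
0 0.0902 [ 0.14  0.24 -0.54 -1.08 -0.   -0.47]
```

```bash
cat > mt.py <<'E'
from h import *
from kin2 import *
P=fit().x
def axes(t,side=0):
    t=np.radians(t); x=np.sin(t)*HX-np.cos(t)*np.array([0,0,1]); z=HY; 
    if side: x=R.from_rotvec(np.radians(side)*HX*0+np.radians(side)*np.array([0,0,1])).apply(x); z=R.from_rotvec(np.radians(side)*np.array([0,0,1])).apply(z)
    y=np.cross(z,x); return np.stack([x,y,z],1)
rng=np.random.default_rng(0)
def best(h,Rt,n=12):
    w=np.array([*H0,0])+h[0]/1000*HX+h[1]/1000*HY+np.array([0,0,h[2]/1000]); b=(9,None)
    for i in range(n):
        s0=rng.uniform(LO,HI); s0[0]=rng.uniform(-.5,.8); s0[1]=rng.uniform(-.6,.6)
        y=solve(s0,w,Rt,3,P); e=np.linalg.norm(fk(y,P)[0]-w)+np.linalg.norm(R.from_matrix(fk(y,P)[1]@Rt.T).as_rotvec())
        if e<b[0]: b=(e,y)
        if e<1e-4: break
    return b
E
python3 - <<'E'
from mt import *
for sgn,roll in (("yback",0),("yfwd",180)):
  for hx in (-190,-120,-60,0):
    for t in (20,30,36,42,48):
        Rt=axes(t)@R.from_euler('x',roll,degrees=True).as_matrix()
        e,y=best([hx,0,115],Rt); print(sgn,hx,t,"OK" if e<1e-3 else round(e,3),y.round(2))
E
```

```text
yback -190 20 0.024 [ 0.48 -0.08 -1.02  0.3  -0.33 -2.18]
yback -190 30 0.129 [ 0.39 -0.1  -1.02  0.11 -0.17 -1.9 ]
yback -190 36 0.14 [ 0.27 -0.05 -0.91 -0.64 -0.03 -1.04]
yback -190 42 0.074 [ 0.14 -0.06 -0.83 -1.09 -0.03 -0.48]
yback -190 48 OK [-0.03 -0.1  -0.81 -1.34 -0.12 -0.13]
yback -120 20 OK [ 0.42  0.04 -0.93  0.36 -0.28 -2.19]
yback -120 30 0.094 [ 0.34  0.01 -1.02  0.43 -0.07 -2.19]
yback -120 36 0.129 [ 0.31  0.05 -0.86 -0.38 -0.   -1.34]
yback -120 42 0.073 [ 0.19  0.05 -0.74 -1.   -0.   -0.61]
yback -120 48 OK [-0.01  0.02 -0.69 -1.38 -0.11 -0.1 ]
yback -60 20 OK [ 0.39  0.14 -0.79  0.28 -0.31 -2.08]
yback -60 30 0.079 [ 0.28  0.1  -0.97  0.64 -0.03 -2.33]
yback -60 36 0.121 [ 0.32  0.13 -0.8  -0.2  -0.   -1.51]
yback -60 42 0.078 [ 0.2   0.13 -0.66 -0.91 -0.   -0.7 ]
yback -60 48 OK [ 0.11  0.11 -0.61 -1.23 -0.02 -0.32]
yback 0 20 OK [ 0.36  0.23 -0.64  0.22 -0.36 -1.99]
yback 0 30 0.065 [ 0.28  0.19 -0.85  0.59 -0.05 -2.28]
yback 0 36 0.111 [ 0.31  0.21 -0.74 -0.04 -0.   -1.67]
yback 0 42 0.087 [ 0.22  0.21 -0.58 -0.78 -0.   -0.85]
yback 0 48 0.011 [ 0.14  0.2  -0.5
[... 424 characters left out ...]
0 36 0.129 [ 0.31  0.05 -0.86 -0.38 -0.    1.8 ]
yfwd -120 42 0.073 [ 0.19  0.05 -0.74 -1.   -0.    2.53]
yfwd -120 48 OK [-0.    0.02 -0.69 -1.37 -0.11  3.03]
yfwd -60 20 OK [ 0.39  0.14 -0.79  0.28 -0.31  1.06]
yfwd -60 30 0.079 [ 0.28  0.1  -0.97  0.64 -0.03  0.81]
yfwd -60 36 0.121 [ 0.32  0.13 -0.8  -0.2  -0.    1.63]
yfwd -60 42 0.078 [ 0.2   0.13 -0.66 -0.91 -0.    2.44]
yfwd -60 48 OK [ 0.11  0.11 -0.61 -1.23 -0.02  2.82]
yfwd 0 20 OK [ 0.36  0.23 -0.64  0.22 -0.36  1.15]
yfwd 0 30 0.065 [ 0.28  0.19 -0.85  0.59 -0.05  0.86]
yfwd 0 36 0.111 [ 0.31  0.21 -0.74 -0.04 -0.    1.47]
yfwd 0 42 0.087 [ 0.22  0.21 -0.58 -0.78 -0.    2.29]
yfwd 0 48 0.011 [ 0.14  0.2  -0.53 -1.16 -0.    2.72]
```

Run:
```python
from mt import *
for t in (45,50,55,60):
  for sd in (-20,-10,0,10,20):
    out=[]
    for hx in (-170,-60,0):
        ok=[]
        for i in range(10):
            e,y=best([hx,0,115],axes(t,sd),1)
            if e<1e-3 and not any(np.linalg.norm(y-k)<.2 for k in ok): ok.append(y)
        out.append([k.round(2).tolist() for k in ok])
    print(t,sd,[o[:2] for o in out])
```

```text
45 -20 [[], [[-0.26, 0.12, -0.7, -2.4, -0.04, 0.86]], []]
45 -10 [[], [], []]
45 0 [[], [], []]
45 10 [[[-0.04, -0.04, -0.74, -1.14, -0.27, -0.19]], [[0.05, 0.12, -0.58, -1.07, -0.21, -0.32]], [[0.1, 0.2, -0.5, -0.98, -0.17, -0.45]]]
45 20 [[[-0.22, 0.02, -0.68, -1.16, -0.52, 0.08]], [[-0.1, 0.16, -0.52, -1.13, -0.44, -0.05]], [[-0.04, 0.23, -0.42, -1.08, -0.41, -0.13]]]
50 -20 [[[-0.49, -0.04, -0.97, -2.35, -0.3, 0.99]], [[-0.41, 0.17, -0.93, -2.77, -0.42, 1.36]], [[-0.33, 0.25, -0.86, -2.92, -0.42, 1.44]]]
50 -10 [[[-0.29, -0.05, -0.82, -1.85, -0.2, 0.45]], [[-0.26, 0.13, -0.68, -2.07, -0.19, 0.65]], [[-0.19, 0.2, -0.56, -2.06, -0.13, 0.59]]]
50 0 [[[-0.27, -0.04, -0.78, -1.59, -0.31, 0.29]], [[-0.14, 0.12, -0.6, -1.62, -0.21, 0.23]], [[-0.03, 0.2, -0.5, -1.51, -0.13, 0.04]]]
50 10 [[[-0.35, 0.01, -0.74, -1.45, -0.49, 0.33]], [[-0.19, 0.15, -0.57, -1.46, -0.38, 0.22]], [[-0.11, 0.22, -0.47, -1.41, -0.32, 0.12]]]
50 20 [[[-0.41, 0.07, -0.69, -1.34, -0.66, 0.39]], [[-0.25, 0.19, -0.52, -1.35, -0.55, 0.27]], [[-0.18, 0.26, -0.43, -1.32, -0.51, 0.18]]]
55 -20 [[], [], []]
55 -10 [[[-0.
[... 402 characters left out ...]
0 [[[-0.57, 0.14, -0.71, -1.47, -0.8, 0.64]], [[-0.38, 0.24, -0.55, -1.52, -0.68, 0.54]], [[-0.3, 0.29, -0.45, -1.52, -0.62, 0.46]]]
60 -20 [[], [], [[-0.36, 0.38, -1.01, -2.98, -0.87, 1.54]]]
60 -10 [[], [[-0.56, 0.3, -0.96, -2.49, -0.79, 1.36]], [[-0.45, 0.35, -0.87, -2.59, -0.73, 1.36]]]
60 0 [[[-0.78, 0.18, -0.95, -1.94, -0.83, 1.1]], [[-0.55, 0.27, -0.8, -2.14, -0.71, 1.09]], [[-0.45, 0.32, -0.7, -2.21, -0.64, 1.06]]]
60 10 [[[-0.73, 0.19, -0.84, -1.73, -0.86, 0.95]], [[-0.51, 0.27, -0.68, -1.86, -0.73, 0.88]], [[-0.42, 0.32, -0.58, -1.9, -0.66, 0.82]]]
60 20 [[[-0.7, 0.23, -0.74, -1.56, -0.93, 0.86]], [[-0.5, 0.3, -0.59, -1.65, -0.81, 0.76]], [[-0.41, 0.34, -0.49, -1.67, -0.75, 0.69]]]
```

My kinematic model now fits to 0.6 mm. It shows the low push poses are reachable only at about 46–55° tilt with joint 4 negative, so the hand needs a little more tilt and an approach from the right. I'll simulate that route before moving.

```bash
cat > sim.py <<'E'
from mt import *
W=1.8
def desc(q):
    p,A=fk(q,P); d=p-np.array([*H0,0]); x=A[:,0]
    return "h %s tilt %.1f az %.1f q %s"%((1000*np.array([d@HX,d@HY,d[2]])).round(0),np.degrees(np.arccos(-x[2])),np.degrees(np.arctan2(x[1],x[0])),q.round(2))
VMAX=.7*np.array([2.39,2.39,3.01,3.14,3.14,3.14])/12
def row(q,pt,Rt):
    p,A=fk(q,P); d=pt-p; n=np.linalg.norm(d); d=d*min(1,.0417/max(n,1e-9))
    rv=R.from_matrix(Rt@A.T).as_rotvec(); m=np.linalg.norm(rv); rv=rv*min(1,np.radians(7.16)/max(m,1e-9))
    x=solve(q,p+d,R.from_rotvec(rv).as_matrix()@A,W,P)
    k=np.max(np.abs(x-q)/VMAX); return q+(x-q)/max(1,k)
def call(q,d,roll=0,n=10,ramp=False):
    p,A=fk(q,P)
    for i in range(n):
        s=(i+1)/n if ramp else 1
        q=row(q,p+A@(np.array(d)/100*s),A@R.from_euler('x',roll*s,degrees=True).as_matrix())
    return q
def hp(h): return np.array([*H0,0])+h[0]/1000*HX+h[1]/1000*HY+np.array([0,0,h[2]/1000])
E
python3 - <<'E'
from sim import *
import sim
# validate
q=np.array([.491,.927,1.251,.215,-1.407,-1.899])
for w in (1.6,1.8,2.0):
    sim.W=w; x=q
    for i in range(5): x=call(x,[0,-100,10])
    print(w,desc(x))
print("feasible")
for sd in (0,5,10,15):
  for t in (44,46,48,50):
    r=[]
    for hx in (-185,-90,0):
        e,y=best([hx,0,110],axes(t,sd),8); r.append(round(e,3))
    print(sd,t,r)
E
```

```text
1.6 h [494. 219. 541.] tilt 41.7 az 5.2 q [ 0.52  0.87  1.25  0.29 -1.28 -1.92]
1.8 h [495. 222. 571.] tilt 44.7 az 5.5 q [ 0.52  0.85  1.25  0.31 -1.25 -1.93]
2.0 h [496. 226. 605.] tilt 47.9 az 5.8 q [ 0.53  0.84  1.25  0.34 -1.22 -1.94]
feasible
0 44 [np.float64(0.04), np.float64(0.043), np.float64(0.059)]
0 46 [np.float64(0.014), np.float64(0.015), np.float64(0.033)]
0 48 [np.float64(0.0), np.float64(0.0), np.float64(0.005)]
0 50 [np.float64(0.0), np.float64(0.0), np.float64(0.0)]
5 44 [np.float64(0.015), np.float64(0.009), np.float64(0.016)]
5 46 [np.float64(0.0), np.float64(0.0), np.float64(0.0)]
5 48 [np.float64(0.0), np.float64(0.0), np.float64(0.0)]
5 50 [np.float64(0.0), np.float64(0.0), np.float64(0.0)]
10 44 [np.float64(0.0), np.float64(0.0), np.float64(0.0)]
10 46 [np.float64(0.0), np.float64(0.0), np.float64(0.0)]
10 48 [np.float64(0.0), np.float64(0.0), np.float64(0.0)]
10 50 [np.float64(0.0), np.float64(0.0), np.float64(0.0)]
15 44 [np.float64(0.0), np.float64(0.0), np.float64(0.0)]
15 46 [np.float64(0.0), np.float64(0.0), np.float64(0.0)]
15 48 [np.float64(0.0), np.float64(0.0), np.float64(0.0)]
15 50 [np.float64(0.0), np.float64(0.0), np.float64(0.0)]
```

```bash
sed -i 's/^W=1.8/W=1.65/' sim.py
python3 - <<'E'
from sim import *
s=get_state(); q0=np.array(s["q"]); print(desc(q0))
for dd in ([0,-100,10],[0,-100,60],[30,-100,60],[10,-80,90]):
    x=q0
    for i in range(3): x=call(x,dd)
    print(dd,desc(x))
    for wp in (([400,-150,430],[200,-350,400],[-50,-200,350],[-185,-20,300],[-185,0,110],[-60,0,110],[0,0,110]),([300,0,430],[100,-300,430],[-100,-150,300],[-185,-20,250],[-185,0,110],[-60,0,110],[0,0,110])):
        y=x; nr=0
        A=fk(y,P)[1]
        for h in wp:
            for k in range(60):
                y=row(y,hp(h),A); nr+=1
                if np.linalg.norm(fk(y,P)[0]-hp(h))<.002: break
            print("   ",h,nr,desc(y))
E
```

```text
h [495. 219. 550.] tilt 42.6 az 5.3 q [ 0.52  0.86  1.25  0.3  -1.27 -1.93]
[0, -100, 10] h [456. 230. 671.] tilt 49.8 az 6.0 q [ 0.56  0.77  1.25  0.36 -1.26 -1.94]
    [400, -150, 430] 12 h [ 400. -150.  430.] tilt 49.8 az 6.0 q [ 0.1   0.51  0.38 -0.   -0.57 -1.52]
    [200, -350, 400] 19 h [ 200. -350.  400.] tilt 49.8 az 6.0 q [-0.26  0.36  0.26 -0.45 -0.68 -0.92]
    [-50, -200, 350] 27 h [ -50. -200.  350.] tilt 49.8 az 6.0 q [-0.15 -0.1  -0.4  -0.45 -0.46 -0.95]
    [-185, -20, 300] 87 h [-174.  -54.  333.] tilt 47.6 az 9.2 q [ 0.33 -0.52 -1.02  0.49 -0.28 -2.15]
    [-185, 0, 110] 147 h [-186.    2.  120.] tilt 49.1 az 5.7 q [ 0.1  -0.11 -0.83 -1.28 -0.   -0.24]
    [-60, 0, 110] 152 h [-60.  -0. 110.] tilt 49.8 az 6.0 q [-0.16  0.13 -0.61 -1.7  -0.2   0.35]
    [0, 0, 110] 154 h [  0.  -0. 110.] tilt 49.8 az 6.0 q [-0.04  0.21 -0.5  -1.57 -0.11  0.14]
    [300, 0, 430] 11 h [300.   0. 430.] tilt 49.8 az 6.0 q [ 0.3   0.29 -0.15  0.49 -0.32 -2.11]
    [100, -300, 430] 20 h [ 100. -300.  430.] tilt 49.8 az 6.0 q [-0.25  0.17  0.06 -0.44 -0.67 -0.94]
    [-100, -150, 300] 27 h
[... 4287 characters left out ...]
 [300, 0, 430] 18 h [300.   0. 430.] tilt 48.8 az 8.9 q [ 0.3   0.3  -0.05  0.28 -0.4  -1.9 ]
    [100, -300, 430] 27 h [ 100. -300.  430.] tilt 48.8 az 8.9 q [-0.27  0.18  0.1  -0.48 -0.75 -0.9 ]
    [-100, -150, 300] 34 h [-100. -150.  300.] tilt 48.8 az 8.9 q [-0.09 -0.17 -0.55 -0.49 -0.4  -0.93]
    [-185, -20, 250] 94 h [-176.  -66.  263.] tilt 47.9 az 13.6 q [ 0.26 -0.4  -1.02  0.13 -0.12 -1.76]
    [-185, 0, 110] 154 h [-186.    3.  119.] tilt 48.2 az 8.6 q [ 0.15 -0.11 -0.84 -1.16 -0.   -0.4 ]
    [-60, 0, 110] 159 h [-60.  -0. 110.] tilt 48.8 az 8.9 q [-0.09  0.13 -0.59 -1.51 -0.18  0.11]
    [0, 0, 110] 161 h [  0.  -0. 110.] tilt 48.8 az 8.9 q [ 0.03  0.21 -0.5  -1.36 -0.1  -0.11]
```

Run:
```python
from sim import *
s=get_state(); x=np.array(s["q"])
for i in range(3): x=call(x,[0,-100,10])
print(desc(x))
wps=([150,-250,450],[-80,-150,250],[-140,-110,150],[-188,-60,115],[-186,4,108],[-173,4,108],[-70,-20,108],[-4,-20,108],[-60,-20,108],[-60,-60,250])
for alt in (0,1,2):
    y=x; nr=0; A=fk(y,P)[1]
    W2=list(wps)
    if alt==1: W2=[[250,-200,450]]+list(wps[1:])
    if alt==2: W2=[[100,-250,430],[-60,-200,250],[-120,-150,150],[-188,-60,115]]+list(wps[4:])
    for h in W2:
        for k in range(40):
            y=row(y,hp(h),A); nr+=1
            if np.linalg.norm(fk(y,P)[0]-hp(h))<.001: break
        print(h,nr,desc(y))
```

```text
h [456. 230. 671.] tilt 49.8 az 6.0 q [ 0.56  0.77  1.25  0.36 -1.26 -1.94]
[150, -250, 450] 16 h [ 150. -250.  450.] tilt 49.8 az 6.0 q [-0.12  0.18  0.06 -0.29 -0.62 -1.14]
[-80, -150, 250] 24 h [ -80. -150.  250.] tilt 49.8 az 6.0 q [-0.05 -0.09 -0.6  -0.56 -0.23 -0.87]
[-140, -110, 150] 29 h [-140. -110.  150.] tilt 49.8 az 6.0 q [-0.33 -0.01 -0.64 -1.23 -0.35 -0.02]
[-188, -60, 115] 31 h [-188.  -60.  115.] tilt 49.8 az 6.0 q [-0.44 -0.02 -0.76 -1.49 -0.41  0.33]
[-186, 4, 108] 33 h [-186.    4.  108.] tilt 49.8 az 6.0 q [-0.31 -0.05 -0.82 -1.66 -0.31  0.42]
[-173, 4, 108] 34 h [-173.    4.  108.] tilt 49.8 az 6.0 q [-0.3  -0.02 -0.8  -1.68 -0.31  0.43]
[-70, -20, 108] 37 h [-70. -20. 108.] tilt 49.8 az 6.0 q [-0.22  0.13 -0.62 -1.67 -0.25  0.36]
[-4, -20, 108] 39 h [ -4. -20. 108.] tilt 49.8 az 6.0 q [-0.1   0.21 -0.5  -1.57 -0.16  0.19]
[-60, -20, 108] 41 h [-60. -20. 108.] tilt 49.8 az 6.0 q [-0.2   0.15 -0.6  -1.66 -0.23  0.35]
[-60, -60, 250] 81 h [-58. -88. 241.] tilt 50.5 az 10.1 q [ 0.17 -0.09 -0.76 -0.27 -0.02 -1.29]
[250, -200, 450] 14 h [ 250. -200.  450.] tilt 49.8 a
[... 1188 characters left out ...]
06 -0.57 -1.23 -0.41  0.04]
[-188, -60, 115] 30 h [-188.  -60.  115.] tilt 49.8 az 6.0 q [-0.44 -0.02 -0.76 -1.49 -0.41  0.33]
[-186, 4, 108] 32 h [-186.    4.  108.] tilt 49.8 az 6.0 q [-0.31 -0.05 -0.82 -1.66 -0.31  0.42]
[-173, 4, 108] 33 h [-173.    4.  108.] tilt 49.8 az 6.0 q [-0.3  -0.02 -0.8  -1.68 -0.31  0.43]
[-70, -20, 108] 36 h [-70. -20. 108.] tilt 49.8 az 6.0 q [-0.22  0.13 -0.62 -1.67 -0.25  0.36]
[-4, -20, 108] 38 h [ -4. -20. 108.] tilt 49.8 az 6.0 q [-0.1   0.21 -0.5  -1.57 -0.16  0.19]
[-60, -20, 108] 40 h [-60. -20. 108.] tilt 49.8 az 6.0 q [-0.2   0.15 -0.6  -1.66 -0.23  0.35]
[-60, -60, 250] 80 h [-58. -88. 241.] tilt 50.5 az 10.1 q [ 0.17 -0.09 -0.76 -0.27 -0.02 -1.29]
```

>>> step_arm --pt "0 -100 10 0 0.61" --pt "0 -100 10 0 0.61" --pt "0 -100 10 0 0.61" --pt "0 -100 10 0 0.61" --pt "0 -100 10 0 0.61" --pt "0 -100 10 0 0.61" --pt "0 -100 10 0 0.61" --pt "0 -100 10 0 0.61" --pt "0 -100 10 0 0.61" --pt "0 -100 10 0 0.61"

```text
t: 25.62
eef_pos: [1.0767, 0.2949, 0.5888]
ee_rot: [-1.626, 0.785, 0.096]
force: [-0.5, -0.2, 1.2]
width: 0.034
```

>>> step_arm --pt "0 -100 10 0 0.61" --pt "0 -100 10 0 0.61" --pt "0 -100 10 0 0.61" --pt "0 -100 10 0 0.61" --pt "0 -100 10 0 0.61" --pt "0 -100 10 0 0.61" --pt "0 -100 10 0 0.61" --pt "0 -100 10 0 0.61" --pt "0 -100 10 0 0.61" --pt "0 -100 10 0 0.61"

```text
t: 26.45
eef_pos: [1.0637, 0.2968, 0.6296]
ee_rot: [-1.623, 0.743, 0.1]
force: [0.8, -0.0, 1.0]
width: 0.0342
```

>>> step_arm --pt "0 -100 10 0 0.61" --pt "0 -100 10 0 0.61" --pt "0 -100 10 0 0.61" --pt "0 -100 10 0 0.61" --pt "0 -100 10 0 0.61" --pt "0 -100 10 0 0.61" --pt "0 -100 10 0 0.61" --pt "0 -100 10 0 0.61" --pt "0 -100 10 0 0.61" --pt "0 -100 10 0 0.61"

```text
t: 27.28
eef_pos: [1.0478, 0.2983, 0.6717]
ee_rot: [-1.621, 0.701, 0.104]
force: [-0.6, -0.2, 0.2]
width: 0.0344
```

It tracks the simulation: tilt 49.8°. Now I'll convert the waypoints to tool coordinates for the move in from the right.

Run:
```python
from h import *
p,M=st()
for h in ([350,60,570],[100,-250,430],[-60,-200,250],[-120,-150,150],[-188,-60,115],[-186,4,108]): need(h,p,M)
```

```text
t 27.28 pos [1.0478 0.2983 0.6717] hatch TCP mm [457.  230.4 671.7] tip [470.  230.  660.8] w 0.0344 F [-0.6 -0.2  0.2]
q [ 0.557  0.771  1.251  0.36  -1.253 -1.942]
axes x [ 0.76   0.079 -0.645] y [-0.635 -0.116 -0.764] z [-0.135  0.99  -0.038] pitchfwd deg 49.8 side -1.4
to [350, 60, 570] tool cm [ -1.21  15.18 -16.63]
to [100, -250, 430] tool cm [-10.55  42.92 -47.05]
to [-60, -200, 250] tool cm [-11.29  66.83 -41.35]
to [-120, -150, 150] tool cm [ -9.55  78.19 -35.96]
to [-188, -60, 115] tool cm [-12.7   84.98 -26.83]
to [-186, 4, 108] tool cm [-12.25  85.19 -20.41]
```

>>> step_arm --pt "-0.6 2.5 -2.75 0 0.61" --pt "-1.25 5 -5.5 0 0.61" --pt "-1.85 7.5 -8.25 0 0.61" --pt "-2.5 10 -11 0 0.61" --pt "-3.1 12.5 -13.75 0 0.61" --pt "-3.7 15 -16.5 0 0.61" --pt "-4.35 17.5 -19.25 0 0.61" --pt "-5 20 -22 0 0.61" --pt "-5.6 22.5 -24.75 0 0.61" --pt "-6.2 25 -27.5 0 0.61"

```text
t: 28.12
eef_pos: [0.8801, -0.0049, 0.533]
ee_rot: [-1.621, 0.7, 0.104]
force: [0.4, -0.3, -0.2]
width: 0.0342
```

>>> step_arm --pt "-0.6 2.6 -2.8 0 0.61" --pt "-1.2 5.1 -5.6 0 0.61" --pt "-1.85 7.7 -8.4 0 0.61" --pt "-2.5 10.2 -11.1 0 0.61" --pt "-3.1 12.8 -13.9 0 0.61" --pt "-3.7 15.3 -16.7 0 0.61" --pt "-4.3 17.9 -19.5 0 0.61" --pt "-4.4 21.5 -18.6 0 0.61" --pt "-4.6 25.2 -17.7 0 0.61" --pt "-4.7 28.9 -16.8 0 0.61"

```text
t: 28.95
eef_pos: [0.6837, -0.208, 0.3485]
ee_rot: [-1.621, 0.7, 0.101]
force: [0.9, 0.2, -0.3]
width: 0.034
```

Run:
```python
from h import *
p,M=st()
for h in ([-60,-200,250],[-120,-150,150],[-150,-105,130],[-188,-60,115],[-186,4,108]): need(h,p,M)
```

```text
t 28.95 pos [ 0.6837 -0.208   0.3485] hatch TCP mm [  28.  -222.3  348.5] tip [  41.  -222.7  337.5] w 0.034 F [ 0.9  0.2 -0.3]
q [-0.149  0.037 -0.268 -0.45  -0.45  -0.947]
axes x [ 0.761  0.077 -0.644] y [-0.635 -0.115 -0.764] z [-0.133  0.99  -0.038] pitchfwd deg 49.9 side -1.5
to [-60, -200, 250] tool cm [-0.44 13.13  2.59]
to [-120, -150, 150] tool cm [ 1.29 24.5   7.97]
to [-150, -105, 130] tool cm [ 0.17 27.83 12.54]
to [-188, -60, 115] tool cm [-1.89 31.3  17.09]
to [-186, 4, 108] tool cm [-1.45 31.52 23.51]
```

>>> step_arm --pt "-0.1 3.3 0.6 0 0.61" --pt "-0.2 6.6 1.3 0 0.61" --pt "-0.3 9.8 1.9 0 0.61" --pt "-0.4 13 2.6 0 0.61" --pt "0 16 3.9 0 0.61" --pt "0.4 18.8 5.3 0 0.61" --pt "0.8 21.7 6.6 0 0.61" --pt "1.2 24.3 8 0 0.61" --pt "0.7 26 10.2 0 0.61" --pt "0.2 27.8 12.5 0 0.61"

```text
t: 29.78
eef_pos: [0.4927, -0.1155, 0.1302]
ee_rot: [-1.621, 0.701, 0.102]
force: [0.3, -0.7, 1.3]
width: 0.0343
```

Run:
```python
from h import *
p,M=st()
for h in ([-188,-60,115],[-186,4,108]): need(h,p,M)
f=grab_frame("side"); c=f["pixels"][60:384,60:460,::-1]; cv2.imwrite("pics/s6.png",cv2.resize(c,None,fx=1.8,fy=1.8,interpolation=cv2.INTER_CUBIC))
```

```text
t 29.78 pos [ 0.4927 -0.1155  0.1302] hatch TCP mm [-148.8 -104.9  130.2] tip [-135.8 -105.3  119.2] w 0.0343 F [ 0.3 -0.7  1.3]
q [-0.421  0.025 -0.655 -1.352 -0.402  0.169]
axes x [ 0.76   0.078 -0.645] y [-0.636 -0.115 -0.763] z [-0.134  0.99  -0.038] pitchfwd deg 49.8 side -1.4
to [-188, -60, 115] tool cm [-2.13  3.56  4.54]
to [-186, 4, 108] tool cm [-1.68  3.78 10.96]
```

View pics/s6.png

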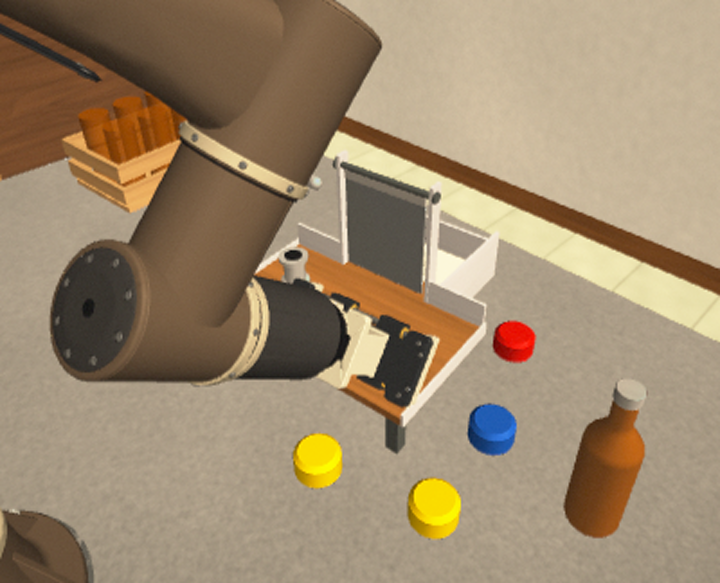

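The tilted hand is over the right of the shelf in the view, clear of everything. The cap is hidden and there is no contact force. Next I move round behind the cap.

>>> step_arm --pt "-0.8 1.2 1.5 0 0.61" --pt "-1.5 2.4 3 0 0.61" --pt "-2.1 3.5 4.5 0 0.61" --pt "-2.1 3.6 5.8 0 0.61" --pt "-2 3.6 7.1 0 0.61" --pt "-1.9 3.7 8.4 0 0.61" --pt "-1.8 3.7 9.6 0 0.61" --pt "-1.7 3.8 10.5 0 0.61" --pt "-1.7 3.8 11 0 0.61" --pt "-1.7 3.8 11 0 0.61"

```text
t: 30.67
eef_pos: [0.4413, -0.0118, 0.1089]
ee_rot: [-1.621, 0.7, 0.104]
force: [-1.0, -0.3, -0.3]
width: 0.0345
```

Run:
```python
from h import *
p,M=st()
for h in ([-173,4,108],[-120,-8,108],[-70,-20,108],[-4,-20,108]): need(h,p,M)
f=grab_frame("wrist"); cv2.imwrite("pics/w7.png",f["pixels"][...,::-1])
f=grab_frame("top"); cv2.imwrite("pics/t7.png",cv2.resize(f["pixels"][90:280,160:350,::-1],None,fx=3,fy=3,interpolation=cv2.INTER_CUBIC))
f=grab_frame("side"); cv2.imwrite("pics/s7.png",cv2.resize(f["pixels"][130:320,150:350,::-1],None,fx=3,fy=3,interpolation=cv2.INTER_CUBIC))
```

```text
t 30.67 pos [ 0.4413 -0.0118  0.1089] hatch TCP mm [-185.7    4.8  108.9] tip [-172.7    4.4   98. ] w 0.0345 F [-1.  -0.3 -0.3]
q [-0.3   -0.056 -0.814 -1.626 -0.306  0.376]
axes x [ 0.761  0.08  -0.644] y [-0.635 -0.117 -0.764] z [-0.136  0.99  -0.038] pitchfwd deg 49.9 side -1.4
to [-173, 4, 108] tool cm [ 1.03 -0.75 -0.08]
to [-120, -8, 108] tool cm [ 5.11 -4.13 -1.28]
to [-70, -20, 108] tool cm [ 8.96 -7.32 -2.49]
to [-4, -20, 108] tool cm [ 14.01 -11.57  -2.5 ]
```

View pics/t7.png

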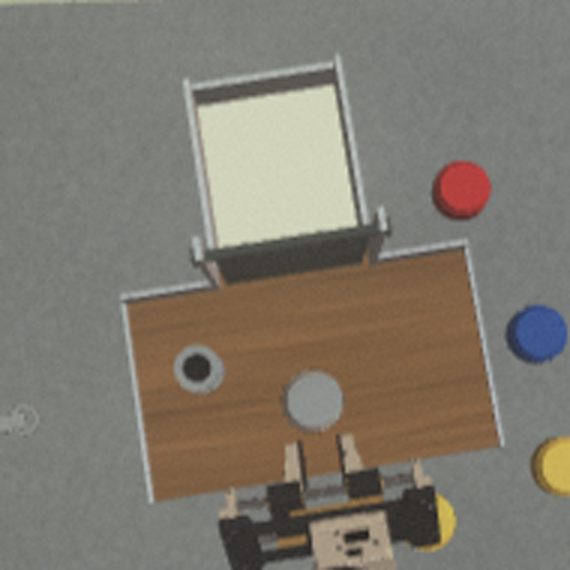

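View pics/s7.png

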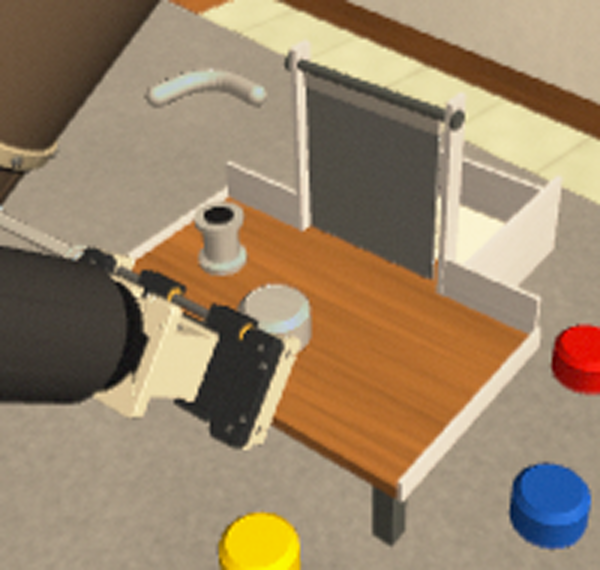

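View pics/w7.png

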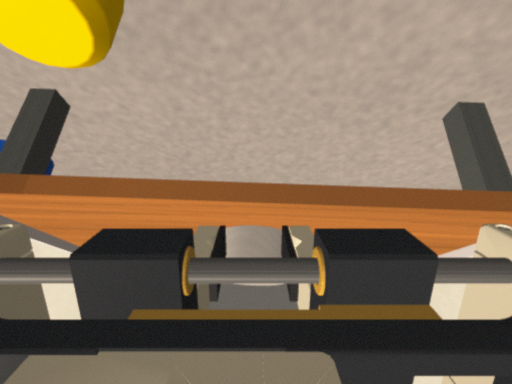

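The top view shows the fingertips at crop (293,445) and (347,437), just behind the cap at (313,402). The spool, wrench and flap are untouched. I start the steady forward push, easing right so the hand passes clear of the spool.

>>> step_arm --pt "0.5 -0.35 0 0 0.61" --pt "1.0 -0.75 -0.1 0 0.61" --pt "1.45 -1.1 -0.2 0 0.61" --pt "1.95 -1.5 -0.3 0 0.61" --pt "2.45 -1.9 -0.5 0 0.61" --pt "2.95 -2.35 -0.6 0 0.61" --pt "3.5 -2.8 -0.8 0 0.61" --pt "4.0 -3.2 -0.95 0 0.61" --pt "4.55 -3.65 -1.1 0 0.61" --pt "5.1 -4.1 -1.3 0 0.61"

```text
t: 31.65
eef_pos: [0.5087, -0.0163, 0.1075]
ee_rot: [-1.621, 0.701, 0.104]
force: [-1.8, -0.2, 1.8]
width: 0.0341
```

```bash
cat > look.py <<'E'
import sys
from h import *
n=sys.argv[1]; p,M=st()
for h in ([-70,-20,108],[-40,-20,108],[-4,-20,108],[2,-20,108]): need(h,p,M)
f=grab_frame("top"); a=cv2.resize(f["pixels"][90:260,160:340,::-1],None,fx=2.2,fy=2.2,interpolation=cv2.INTER_CUBIC)
P=cloud(f)
g=grab_frame("side"); b=cv2.resize(g["pixels"][130:300,170:350,::-1],None,fx=2.2,fy=2.2,interpolation=cv2.INTER_CUBIC)
cv2.imwrite(f"pics/l{n}.png",np.hstack([a,b]))
im=f["pixels"]
for d in masks_of("cap","top")[:7]+masks_of("spool","top")[:2]:
    q=P[d["mask"]]; q=q[~np.isnan(q[:,0])]; top=q[q[:,2]>np.percentile(q[:,2],90)-.006]
    cc,rr=cv2.minEnclosingCircle((top[:,:2]*1000).astype(np.float32)); w=np.array(cc)/1000-H0; c=im[d["mask"]].mean(0)
    if c.max()-c.min()<30 : print("grey",round(d["conf"],2),"r",round(rr,1),"ztop",np.percentile(q[:,2],95).round(3),"hatch",(1000*np.array([w@HX[:2],w@HY[:2]])).round(1))
E
python3 look.py 8
```

```text
t 31.65 pos [ 0.5087 -0.0163  0.1075] hatch TCP mm [-119.6   -8.8  107.5] tip [-106.6   -9.2   96.5] w 0.0341 F [-1.8 -0.2  1.8]
q [-0.272  0.06  -0.707 -1.674 -0.286  0.407]
axes x [ 0.76   0.079 -0.645] y [-0.635 -0.116 -0.763] z [-0.135  0.99  -0.038] pitchfwd deg 49.8 side -1.4
to [-70, -20, 108] tool cm [ 3.78 -3.2  -1.13]
to [-40, -20, 108] tool cm [ 6.07 -5.14 -1.13]
to [-4, -20, 108] tool cm [ 8.82 -7.46 -1.14]
to [2, -20, 108] tool cm [ 9.28 -7.85 -1.14]
grey 0.88 r 28.7 ztop 0.122 hatch [-75.6  -8.3]
grey 0.73 r 21.3 ztop 0.139 hatch [-82.9 106.5]
grey 0.23 r 81.3 ztop 0.01 hatch [-110.5  383.2]
```

View pics/l8.png

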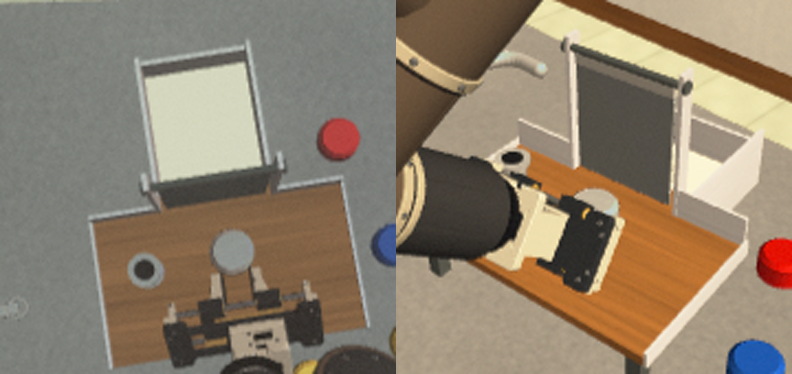

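The cap rides squarely between the fingertips at hatch (-76, -8), and the force is about 2.5 N. I continue.

>>> step_arm --pt "0.55 -0.45 -0.15 0 0.61" --pt "1.1 -0.9 -0.3 0 0.61" --pt "1.65 -1.4 -0.5 0 0.61" --pt "2.2 -1.85 -0.65 0 0.61" --pt "2.75 -2.3 -0.8 0 0.61" --pt "3.3 -2.8 -0.95 0 0.61" --pt "3.85 -3.25 -1.1 0 0.61" --pt "4.4 -3.7 -1.1 0 0.61" --pt "4.9 -4.15 -1.1 0 0.61" --pt "5.4 -4.55 -1.1 0 0.61"

```text
t: 32.68
eef_pos: [0.5802, -0.0175, 0.1079]
ee_rot: [-1.621, 0.701, 0.104]
force: [-1.6, 0.3, -0.3]
width: 0.0343
```

```bash
python3 look.py 9
```

```text
t 32.68 pos [ 0.5802 -0.0175  0.1079] hatch TCP mm [-48.9 -19.6 107.9] tip [-35.9 -20.   97. ] w 0.0343 F [-1.6  0.3 -0.3]
q [-0.183  0.155 -0.579 -1.625 -0.218  0.293]
axes x [ 0.76   0.079 -0.645] y [-0.635 -0.116 -0.764] z [-0.135  0.99  -0.038] pitchfwd deg 49.8 side -1.4
to [-70, -20, 108] tool cm [-1.61  1.36 -0.04]
to [-40, -20, 108] tool cm [ 0.68 -0.58 -0.04]
to [-4, -20, 108] tool cm [ 3.43 -2.9  -0.05]
to [2, -20, 108] tool cm [ 3.89 -3.29 -0.05]
grey 0.9 r 28.7 ztop 0.122 hatch [ -5.1 -20.4]
grey 0.55 r 20.1 ztop 0.139 hatch [-84.1 105.4]
```

View pics/l9.png

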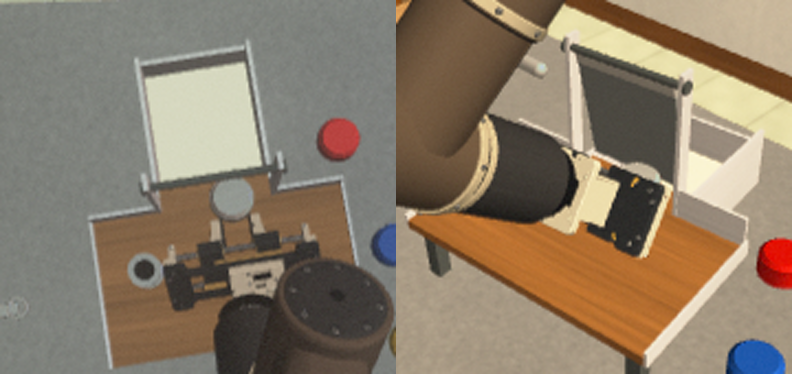

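The cap is at hatch (-5, -20) with the flap swinging inward ahead of it. The hand's left end is close to the spool but clear, so I'll nudge 3 mm further right as I go in slowly.

>>> step_arm --pt "0.35 -0.3 -0.05 0 0.61" --pt "0.7 -0.6 -0.1 0 0.61" --pt "1.05 -0.85 -0.15 0 0.61" --pt "1.4 -1.15 -0.2 0 0.61" --pt "1.7 -1.45 -0.25 0 0.61" --pt "2.05 -1.75 -0.3 0 0.61" --pt "2.35 -2.0 -0.3 0 0.61" --pt "2.65 -2.25 -0.3 0 0.61" --pt "2.9 -2.45 -0.3 0 0.61" --pt "3.1 -2.65 -0.3 0 0.61"

```text
t: 33.72
eef_pos: [0.6206, -0.015, 0.1083]
ee_rot: [-1.621, 0.7, 0.104]
force: [-3.6, -0.2, 2.4]
width: 0.034
```

```bash
python3 look.py 10
```

```text
t 33.72 pos [ 0.6206 -0.015   0.1083] hatch TCP mm [ -8.5 -22.5 108.3] tip [  4.5 -22.9  97.4] w 0.034 F [-3.6 -0.2  2.4]
q [-0.111  0.203 -0.505 -1.545 -0.163  0.163]
axes x [ 0.76   0.079 -0.645] y [-0.635 -0.116 -0.764] z [-0.135  0.99  -0.038] pitchfwd deg 49.8 side -1.4
to [-70, -20, 108] tool cm [-4.69  3.99  0.26]
to [-40, -20, 108] tool cm [-2.39  2.05  0.26]
to [-4, -20, 108] tool cm [ 0.36 -0.27  0.25]
to [2, -20, 108] tool cm [ 0.82 -0.66  0.25]
grey 0.72 r 21.1 ztop 0.138 hatch [-83.  106.3]
```

View pics/l10.png

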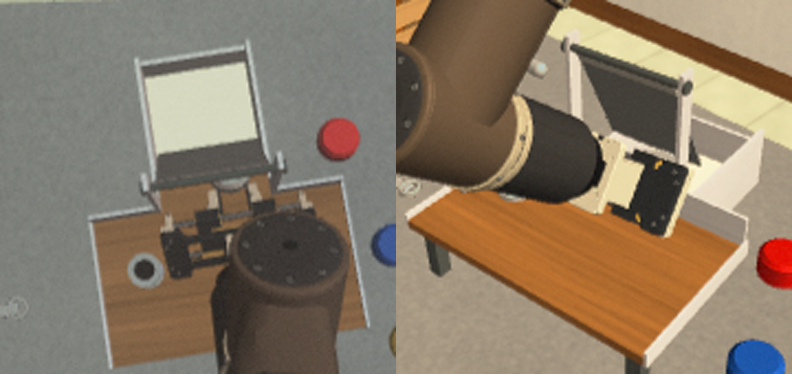

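The flap is well open, the cap is about at its tipping point, and the spool has not moved. About 10 mm more, slowly.

>>> step_arm --pt "0.12 -0.1 0 0 0.61" --pt "0.23 -0.2 0 0 0.61" --pt "0.35 -0.3 0 0 0.61" --pt "0.46 -0.4 0 0 0.61" --pt "0.57 -0.5 0 0 0.61" --pt "0.68 -0.58 0 0 0.61" --pt "0.76 -0.65 0 0 0.61" --pt "0.76 -0.65 0 0 0.61" --pt "0.76 -0.65 0 0 0.61" --pt "0.76 -0.65 0 0 0.61"

```text
t: 34.75
eef_pos: [0.63, -0.0137, 0.108]
ee_rot: [-1.621, 0.701, 0.104]
force: [-0.3, -0.5, 0.1]
width: 0.0343
```

```bash
python3 look.py 11
```

```text
t 34.75 pos [ 0.63   -0.0137  0.108 ] hatch TCP mm [  0.9 -22.5 108. ] tip [ 13.9 -22.9  97. ] w 0.0343 F [-0.3 -0.5  0.1]
q [-0.09   0.214 -0.488 -1.518 -0.148  0.122]
axes x [ 0.76   0.079 -0.645] y [-0.636 -0.116 -0.763] z [-0.135  0.99  -0.038] pitchfwd deg 49.8 side -1.4
to [-70, -20, 108] tool cm [-5.43  4.57  0.26]
to [-40, -20, 108] tool cm [-3.14  2.63  0.25]
to [-4, -20, 108] tool cm [-0.39  0.31  0.25]
to [2, -20, 108] tool cm [ 0.07 -0.08  0.25]
grey 0.75 r 29.4 ztop 0.056 hatch [ 86.7 -17.8]
grey 0.66 r 21.6 ztop 0.138 hatch [-82.9 107. ]
```

View pics/l11.png

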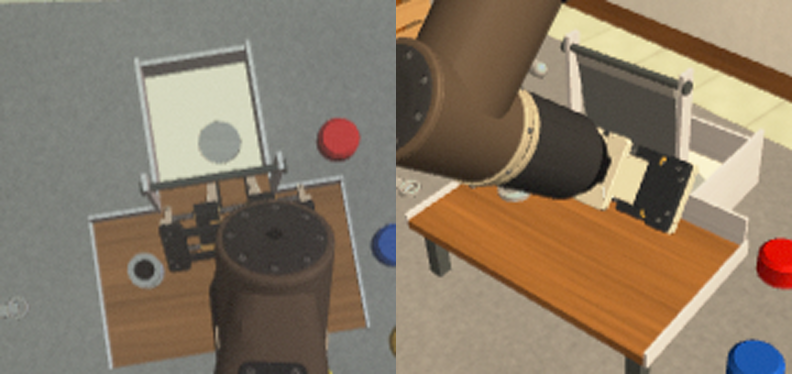

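The cap has dropped into the tray (top view (220,142), hatch (87, -18)). Now I draw the fingers straight back out.

>>> step_arm --pt "-0.4 0.3 0 0 0.61" --pt "-1.1 0.9 0 0 0.61" --pt "-1.9 1.6 0 0 0.61" --pt "-2.7 2.3 0 0 0.61" --pt "-3.5 2.95 0 0 0.61" --pt "-4.4 3.7 0 0 0.61" --pt "-5.3 4.45 0 0 0.61" --pt "-6.2 5.2 0 0 0.61" --pt "-7.1 5.95 0 0 0.61" --pt "-8 6.7 0 0 0.61"

```text
t: 35.78
eef_pos: [0.5256, -0.028, 0.1088]
ee_rot: [-1.621, 0.7, 0.103]
force: [0.1, 0.1, -0.2]
width: 0.0338
```

>>> step_arm --pt "-0.9 0.65 -0.1 0 0.61" --pt "-1.8 1.2 -0.3 0 0.61" --pt "-2.6 1.6 -0.5 0 0.61" --pt "-3.3 2.0 -0.7 0 0.61" --pt "-4 2.3 -0.9 0 0.61" --pt "-4.5 2.5 -1.1 0 0.61" --pt "-4.8 2.6 -1.2 0 0.61" --pt "-5 2.7 -1.3 0 0.61" --pt "-5 2.7 -1.3 0 0.61" --pt "-5 2.7 -1.3 0 0.61"

```text
t: 36.62
eef_pos: [0.4735, -0.0477, 0.121]
ee_rot: [-1.621, 0.7, 0.104]
force: [-0.3, 1.3, 0.4]
width: 0.0345
```

```bash
python3 look.py 12
python3 - <<'E'
from h import *
f=grab_frame("side"); cv2.imwrite("pics/s12.png",f["pixels"][...,::-1])
f=grab_frame("top"); P=cloud(f); cv2.imwrite("pics/t12.png",f["pixels"][...,::-1])
for n in ("flap","spool","bottle","wrench"):
    g=f if n!="x" else None
    for d in masks_of(n,"top")[:1]:
        q=P[d["mask"]]; q=q[~np.isnan(q[:,0])]; w=np.median(q,0)-np.array([*H0,0]); print(n,round(d["conf"],2),"med hatch",(1000*np.array([w@HX,w@HY,w[2]])).round(0))
        if n=="flap":
            q=q[(q[:,2]>.11)&(q[:,2]<.25)]-np.array([*H0,0]); a=q@HX; print("flap slope dx/dz",np.polyfit(q[:,2],a,1))
E
```

```text
t 36.62 pos [ 0.4735 -0.0477  0.121 ] hatch TCP mm [-158.7  -35.2  121. ] tip [-145.7  -35.6  110.1] w 0.0345 F [-0.3  1.3  0.4]
q [-0.278 -0.026 -0.734 -1.473 -0.291  0.201]
axes x [ 0.761  0.079 -0.644] y [-0.635 -0.117 -0.764] z [-0.136  0.99  -0.038] pitchfwd deg 49.8 side -1.4
to [-70, -20, 108] tool cm [ 7.58 -4.77  1.56]
to [-40, -20, 108] tool cm [ 9.87 -6.7   1.55]
to [-4, -20, 108] tool cm [12.63 -9.02  1.55]
to [2, -20, 108] tool cm [13.08 -9.41  1.55]
grey 0.55 r 29.8 ztop 0.05 hatch [ 95.2 -24.8]
grey 0.28 r 13.6 ztop 0.211 hatch [-122.6 -382.1]
grey 0.49 r 21.6 ztop 0.138 hatch [-82.7 106.6]
flap 0.95 med hatch [ -2.   2. 208.]
flap slope dx/dz [-0.00449009 -0.00209263]
spool 0.74 med hatch [-84. 106. 135.]
bottle 0.6 med hatch [-126. -369.  137.]
wrench 0.9 med hatch [-99. 387.   7.]
```

View pics/s12.png

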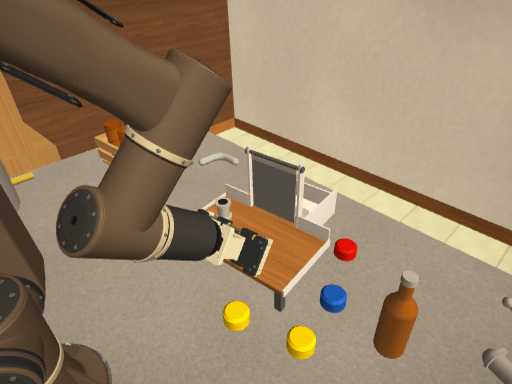

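View pics/t12.png

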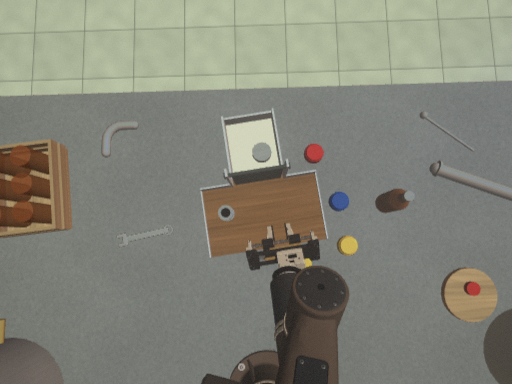

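The flap hangs shut (slope about 0) and the cap lies in the tray at top (262,152). The spool, bottle and wrench are in place, and the hand is free with no contact force. I'm handing in.

Run:
```python
from station import *
print(job_done()); print(get_state()["t"])
```

```text
the job is handed in; nothing more can be done
None
the job is handed in; nothing more can be done
```

The steel cap is in the catch tray, the flap is shut, and I handed the job in at about 37 s of the 51 s allowed. I slid the cap sideways to the middle of the shelf with the part-open fingertips. I then pushed it slowly through the flap until it tipped off the ledge, and drew the fingers straight back.

**How the tilt was got:** The move interface has no tilt command, so I built up about 50° of forward tilt by repeatedly asking for positions beyond the arm's reach, high above the scene. During those moves joint 3 sat on its upper stop, reading 1.251–1.252 against the stated 1.25. The wrist force reading also spiked briefly to about 34 N in free air when the arm first reached that stop.

**Last checks:**
- **Cap:** it lies in the tray at hatch (95, -25) mm with its top at about 50 mm. A flat cap there would be at 46 mm; the camera heights read 2–4 mm high throughout.
- **Flap:** it hangs vertical in the top view.
- **Spool:** it is still upright and within about 2 mm of where it started.
- **Bottle and wrench:** both were found where they stood at the start, judged by eye from the pictures.
- **Hand:** it was clear of everything, with the force reading near zero. Pushing forces stayed around 2–5 N.

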